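# Rehang the lift-off door of a damp cupboard

### The arm

A 6-joint arm with a two-finger parallel gripper is mounted at the origin on the work surface. World frame = base frame: x ahead of the robot, y to its left, z up, the work surface at z = 0. Lengths are in m, angles in degrees, forces in N, time in s.
With the tool pointing down it reaches from about 0.35 to 0.875 m from the base axis. Payload 4.2 kg.
Tool frame: the origin (TCP) lies midway between the tips of the shut fingers; the grasp point (between the pads) lies 19 mm behind it; z points along the fingers, y is the direction in which the jaws open and shut (so a half turn about z gives the same grasp; the last joint's range is limited). The gripper opens to 87 mm and grips with 3 to 60 N. Pads are 19 mm wide; open, the fingers measure 117 mm over their backs; the gripper's body (75 mm by 190 mm) begins 51 mm behind the grasp point.
Start: joints at [-50.271, 22.042, 0.453, 0, -68.411, -14.817], TCP at [0.263, -0.567, 0.223] pointing down, gripper open.
Joint ranges: [-179.83, 179.83], [-69.29, 118.12], [-61.27, 80.66], [-181.25, 117.63], [-171.15, -9.14], [-177.46, 177.46]. Speed limits (degrees/s): [159.86, 159.86, 180, 180, 180, 180].

### API

Orientations are given as a 3x3 rotation matrix whose columns are the frame's x, y, z axes.
In Python, from station import sense, capture, get_calibration, finish_job, spot_in, spot_point gives the robot as it stands.
- The arm moves only by the shell command python3 -m inch 'ROWS'. ROWS is JSON, a list of rows, each an object with "fingers": the finger opening in cm, from 0 to 8.7; "delta_pos": the shift along the tool's x, y, z in cm, a list of three; "spin": the turn about the tool's z in degrees. In form: [{"fingers": fingers, "delta_pos": [dx, dy, dz], "spin": spin}, ...]. A call has 1 to 20 rows; each row is the pose to reach, as a shift and turn from the pose commanded when the call began, along the tool's axes at that moment; what a row does not reach only later rows make up. A row lasts 1/10 s, in which the tool goes at most 50 mm and 8.59 degrees, less where a joint would pass 70% of its speed; a pose out of reach is approached as far as the arm can. A call with a gripper value outside its range is refused whole. The fingers move at their own pace and stop on an object; the grip force is fixed at half the most. Time passes only in rows, so rows that repeat a pose let the fingers close. It gives the time, the measured TCP pose, the force and the opening at its end, in the units of the state.
- sense(): the state, without advancing time (a new reading comes with each control period).
- capture(name): name is "scene" or "top"; returns the picture (420x560x3 uint8, red, green, blue); there is no depth.
- get_calibration(name): a dict with "K" (3x3 intrinsics, pixels), "T" (4x4, takes a point from camera to world coordinates). Camera axes: x right, y up, looking along -z (the intrinsics and any distortion apply to the point x, -y, -z); pixel columns grow to the right and rows downward; lengths in m; the calibration is good to about 2 mm. A picture is of the moment at which its call begins. get_calibration takes no time and is no camera call.
- finish_job(): hands the job in, once; it reports no verdict.
Trained networks look in the newest picture that a camera, given by its name, has taken for a name from the list of things; names that differ only in an ending like _2 or _b are one class to them, and where a whole thing is asked for, a point or a joint stands for the part that bears it (a point fixed in the world has none). Each returns a list of dicts, best first, with "conf" (0 to 1); they miss things now and then, are a little off and sometimes report something else, mostly with a low value. They report only what shows in the picture. A call takes as long as a camera call. They do not tell look-alikes from the thing itself.
- spot_in(camera, target): "extent" ([left, top, right, bottom] as shares, 0 to 1, of the picture: columns of its width, rows of its height, round what is visible of it).
- spot_point(camera, target): "location" ([column, row] as shares, 0 to 1, of the picture: columns of its width, rows of its height: a listed point, or the origin of a listed thing).
The state is a dict: "time_s": time; "joints": joint angles; "joint_velocities": joint speeds; "effort": joint torques, N m; "tcp_pos": TCP position; "ee_rot": TCP orientation; "wrist_force": force on the tool from outside, world axes, zero at the start; "moment": the same for the moment, N m; "gripper_width": opening from 0.0 (shut) to 1.0 (fully open).
Only numpy, scipy, OpenCV 4.12 (cv2) and the standard library are available. Lean on these libraries where they do the work, as an engineer would, in place of code of your own. Each camera call takes 0.05 s, during which the arm holds its last target.

### The job

Put the plywood door back on the damp cupboard: take it out of its rack, find the two hinge pins with it by feel (never forcing it: press or knock it against the cupboard with less than 35 N), and with the door standing well open lower it until both knuckles are fully home on their pins. Then let go and swing the door shut on its hinge, leaving the cup, the bowl and the pot where they stand.

Things in the scene. Friction and masses are not known exactly. Their poses are not given: they have to be found in the camera images.
- cupboard: Fixed wooden damp cupboard, 160 (x) x 140 (y) x 185 (z) mm, open at its front, the -y face (plane y = -70 mm). Origin: centre of its underside. At its -x front corner a steel hinge strip carries two equal upright pins, one above the other. Two 10 mm rubber buffers on the free-edge side of the front stop the closed door parallel to the front within about 0.06 rad.
- hinge_mid (a point): Point of the cupboard at x = -95, y = -89, z = 50 mm (axes as the cupboard's), level with the shoulder of the lower pin. The strip is adjustable: the true axis of both pins lies up to 10 mm either way along the cupboard's x and up to 4 mm either way along its y from here. The shift is not measured (find it by feel), is the same for both pins and does not change in use.
- hinge_high (a point): Point of the cupboard 88 mm above hinge_mid, level with the upper pin's shoulder; same shift. Each pin: 10 mm diameter, 20 mm tall (flat top, its edge barely bevelled), on a bracket 18 mm wide, 8 mm thick, reaching 3 mm beyond the axis; its top face is the shoulder. The lower knuckle must come in sideways between the brackets (free height from lower pin top to upper bracket: 60 mm).
- door: Loose plywood door, panel 170 (x) x 16 (y) x 150 (z) mm, 0.2 to 0.4 kg, upright in the rack. Origin: middle of its bottom edge; x from hinge edge to free edge, z up, outer face -y with a round knob (20 mm wide, 19 mm off the face, at x = 55, z = 70 mm). Best taken from above across the panel at the middle of the top edge (centre of mass within 12 mm of the middle).
- knuckle_low (a point): On the door (x = -99, y = 0, z = 20 mm; axes as the door's): centre of the lower end of the lower knuckle, a steel tube 22 mm long, 20 mm outside, 12.4 mm bore, open at both ends, its axis along z. Fully home it is level with hinge_mid, and the door's origin is 30 mm above the cupboard's.
- knuckle_high (a point): On the door (x = -99, y = 0, z = 108 mm): centre of the lower end of the upper knuckle, equal to the lower. Fully home it is level with hinge_high. Hung and shut, the door's x is along the cupboard's x; it opens clockwise seen from above (free edge towards the cupboard's -y), turns freely, stays where it is left, leans up to 0.04 rad. Shut it gently: the pins feel up to 3 times the push.
- rack: Fixed wooden rack holding the door upright: base 130 (x) x 100 (y) x 12 (z) mm with two rails along x, 12 mm thick, tops at z = 42 mm, 20 mm apart; the door's lower edge stands between them on the base (door's axes as the rack's, door origin within 10 mm along x of the rack's, z = 12 mm). Origin: centre of the underside.
- cup: Red plastic cup, 72 mm wide, 100 mm tall; leave it alone. Origin: centre of its foot.
- bowl: White ceramic bowl, 100 mm wide, 45 mm tall; leave it alone. Origin: centre of its foot.
- pot: Rectangular terracotta bonsai pot, 100 x 75 x 45 mm; leave it alone. Origin: centre of its foot.
Mind the look-alikes: they are no part of the job. What is shaped like the door but red is not meant.

How it is judged:
By the outcome, as a careful person would: the job done as asked, in the order asked, and still so for the second after the job is handed in, with the robot touching nothing.
It also fails if it takes over 72 s, if anything falls off the work surface, if the arm or the gripper's body presses on something with over 40 N, if the wrist force passes 120 N, or if a joint passes its speed limit or range.

## Working session

There is one attempt and no reset: what is moved stays moved. The work goes in short steps, Python scripts to look and compute and a shell command to move; the robot and the scene stay as the last step left them, time stands still between calls to the robot, and variables do not carry over. Pictures are saved under pics/ and viewed, and the job is handed in when it is done.

```bash
ls; mkdir -p pics; python3 - <<'E'
from station import *
import cv2, numpy as np
s=sense();print({k:np.round(v,3).tolist() for k,v in s.items()})
for c in("scene","top"):
    im=capture(c);cv2.imwrite(f"pics/{c}0.png",im[:,:,::-1])
    g=get_calibration(c);print(c,{k:np.round(v,4).tolist() for k,v in g.items()})
    for t in("cupboard","door","rack","cup","bowl","pot"):
        print(t,[(round(d["conf"],2),np.round(np.array(d["extent"])*[560,420,560,420]).tolist()) for d in spot_in(c,t)[:3]])
    for t in("cupboard","hinge_mid","hinge_high","door","knuckle_low","knuckle_high","rack","cup","bowl","pot"):
        print(t,[(round(d["conf"],2),np.round(np.array(d["location"])*[560,420],1).tolist()) for d in spot_point(c,t)[:3]])
E
```

```text
pics
{'time_s': 0.0, 'joints': [-50.273, 22.091, 0.379, -0.031, -68.41, -14.815], 'joint_velocities': [-0.017, 0.014, -0.022, 0.074, -0.036, -0.033], 'effort': [-0.001, -39.067, 18.741, 4.22, 0.011, -0.0], 'tcp_pos': [0.263, -0.566, 0.221], 'ee_rot': [[-0.907, -0.421, -0.001], [-0.421, 0.907, 0.002], [0.0, 0.002, -1.0]], 'wrist_force': [-0.145, -0.189, -0.312], 'moment': [-0.046, 0.042, 0.027], 'gripper_width': 1.0}
scene {'K': [[410.1272, 0.0, 279.1074], [0.0, 410.1272, 207.6562], [0.0, 0.0, 1.0]], 'T': [[0.622, -0.4494, 0.6412, 1.2606], [0.783, 0.3611, -0.5065, -0.6697], [-0.0039, 0.8171, 0.5764, 0.7988], [0.0, 0.0, 0.0, 1.0]]}
cupboard [(0.93, [345.0, 151.0, 431.0, 240.0])]
door [(0.95, [186.0, 206.0, 228.0, 283.0]), (0.75, [149.0, 180.0, 183.0, 243.0]), (0.69, [85.0, 286.0, 161.0, 372.0])]
rack [(0.98, [189.0, 239.0, 238.0, 281.0])]
cup []
bowl [(0.88, [315.0, 262.0, 353.0, 297.0])]
pot [(0.77, [202.0, 290.0, 240.0, 341.0])]
cupboard [(0.8, [385.7, 217.4])]
hinge_mid [(0.74, [347.0, 202.3])]
hinge_high [(0.66, [350.4, 179.8]), (0.37, [332.6, 286.3])]
door [(0.93, [208.7, 264.8]),
[... 847 characters left out ...]
.7, [108.0, 182.0, 134.0, 203.0]), (0.67, [310.0, 208.0, 357.0, 251.0])]
bowl [(0.68, [267.0, 137.0, 292.0, 162.0])]
pot [(0.24, [311.0, 208.0, 364.0, 245.0])]
cupboard [(0.84, [179.5, 183.7])]
hinge_mid [(0.6, [202.7, 211.2])]
hinge_high [(0.6, [192.2, 203.7])]
door [(0.91, [334.2, 228.4]), (0.86, [344.4, 288.3]), (0.68, [416.1, 194.3])]
knuckle_low [(0.9, [406.9, 168.6]), (0.62, [314.0, 243.8]), (0.61, [200.4, 246.7])]
knuckle_high [(0.87, [413.8, 161.9]), (0.73, [199.5, 251.1]), (0.69, [312.7, 239.6])]
rack [(0.87, [332.8, 227.2])]
cup [(0.79, [130.7, 196.0])]
bowl [(0.73, [279.3, 153.3]), (0.47, [181.5, 182.8]), (0.38, [331.4, 229.7])]
pot [(0.85, [358.9, 177.4]), (0.17, [277.9, 154.9])]
```

```bash
python3 - <<'E'
import cv2
for c,(x0,y0,x1,y1) in {"scene":(60,120,460,400),"top":(90,110,450,330)}.items():
    im=cv2.imread(f"pics/{c}0.png")[y0:y1,x0:x1]
    cv2.imwrite(f"pics/{c}0z.png",cv2.resize(im,None,fx=2,fy=2,interpolation=cv2.INTER_CUBIC))
E
```

```text
(no output)
```

View pics/scene0z.png

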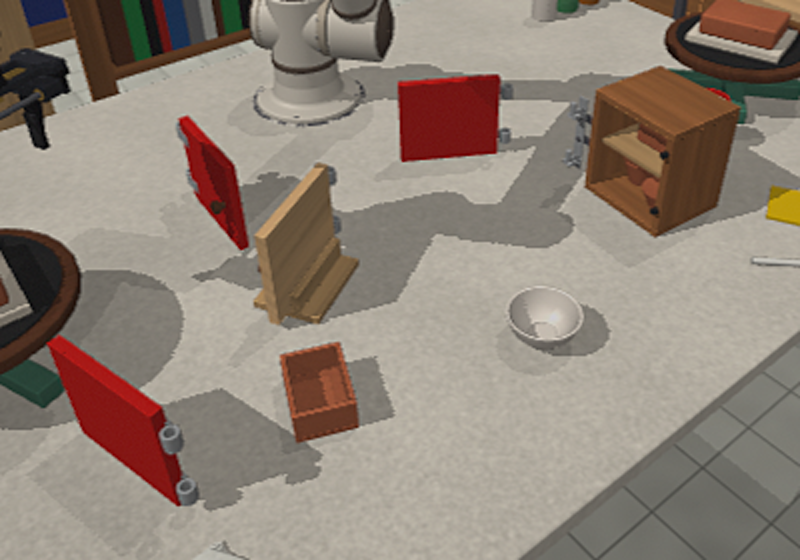

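View pics/top0z.png

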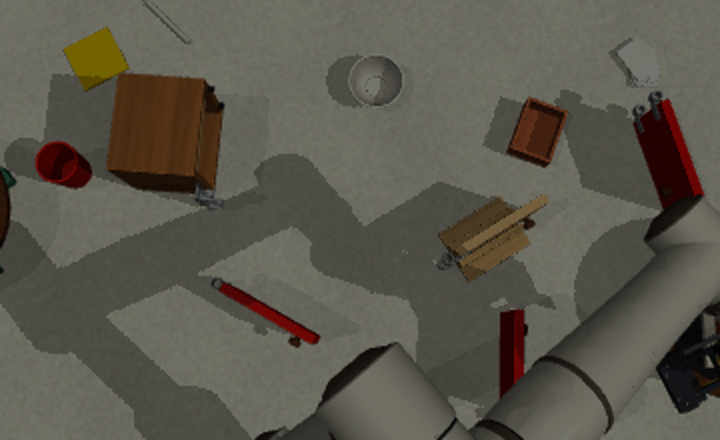

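The real (wooden) door stands in its rack at about top-image (310–365, 208–245); three red doors are decoys. The cupboard's front faces image right (about world −y), with its hinge at (200,205). Next I zoom in for precise corners.

```bash
python3 - <<'E'
import cv2
def z(c,n,x0,y0,x1,y1,f):
    im=cv2.imread(f"pics/{c}0.png")[y0:y1,x0:x1]
    im=cv2.resize(im,None,fx=f,fy=f,interpolation=cv2.INTER_CUBIC)
    for x in range(x0,x1,10):
        cv2.putText(im,str(x),((x-x0)*f,8),0,.3,(0,255,255),1); cv2.line(im,((x-x0)*f,10),((x-x0)*f,16),(0,255,255),1)
    for y in range(y0,y1,10):
        cv2.putText(im,str(y),(0,(y-y0)*f+3),0,.3,(0,255,255),1); cv2.line(im,(20,(y-y0)*f),(26,(y-y0)*f),(0,255,255),1)
    cv2.imwrite(f"pics/{n}.png",im)
z("top","tA",135,135,225,220,6)
z("top","tB",300,195,375,260,8)
z("scene","sA",335,140,440,245,5)
z("scene","sB",180,195,245,290,6)
E
```

```text
(no output)
```

View pics/tA.png

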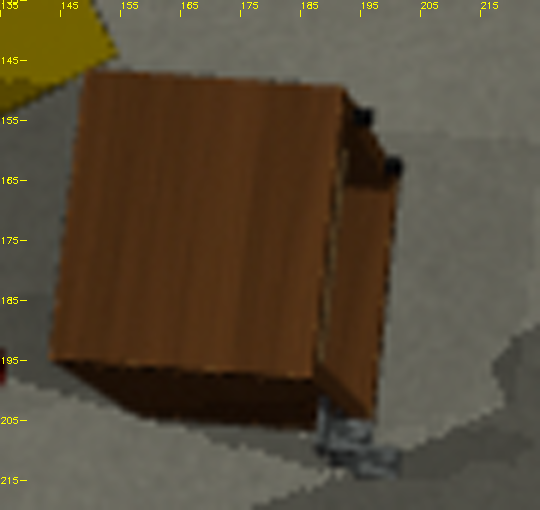

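View pics/tB.png

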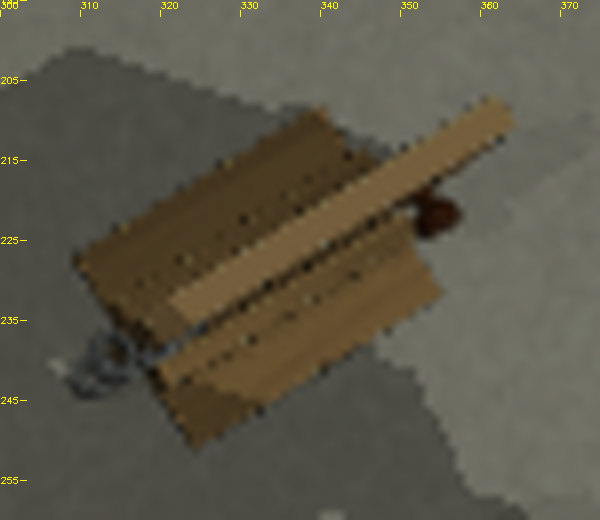

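View pics/sA.png

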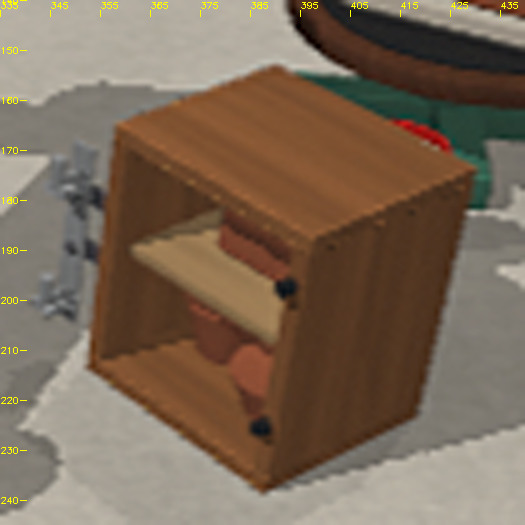

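View pics/sB.png

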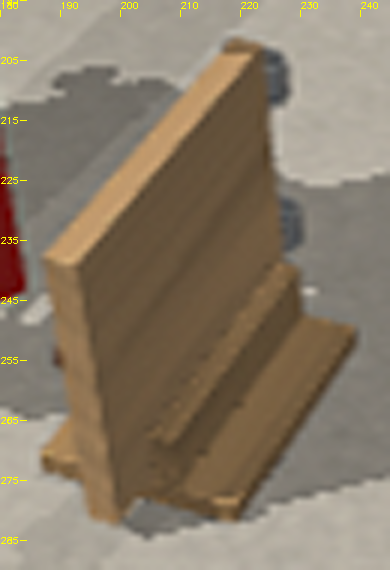

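```bash
cat > h.py <<'E'
import numpy as np
from station import *
from scipy.optimize import least_squares
def proj(c,P):
    g=get_calibration(c);T=np.array(g["T"]);K=np.array(g["K"])
    q=(np.asarray(P)-T[:3,3])@T[:3,:3]; q=q*[1,-1,-1]
    u=q@K.T; return u[:,:2]/u[:,2:]
def tf(p,L,z=0):
    x,y,a=p;L=np.asarray(L,float)/1000
    R=np.array([[np.cos(a),-np.sin(a),0],[np.sin(a),np.cos(a),0],[0,0,1]])
    return L@R.T+[x,y,z]
def fit(obs,p0,z):
    def f(p): return np.concatenate([(proj(c,tf(p,L,z))-U).ravel() for c,L,U in obs])
    r=least_squares(f,p0,loss="soft_l1"); return r.x,np.round(r.fun.reshape(-1,2),1)
E
python3 - <<'E'
from h import *
def px(l,off,f): return (np.array(l)+.5)/f-.5+np.array(off)
cu=[("top",[(80,70,185),(80,-70,185),(-80,-70,185),(-80,70,185),(80,-70,0),(-80,-70,0),(-80,70,0)],
 px([(83,72),(342,87),(313,378),(50,360),(402,178),(373,417),(150,415)],(135,135),6)),
 ("scene",[(-80,-70,185),(80,-70,185),(80,70,185),(-80,70,185),(-80,-70,0),(80,-70,0),(80,70,0)],
 px([(118,123),(313,240),(472,170),(277,66),(92,368),(263,492),(416,415)],(335,140),5))]
for o in (cu,cu[:1],cu[1:]):
    p,r=fit(o,[.4,.25,0],0);print("cup",p.round(4),np.degrees(p[2]).round(2))
    print(r.tolist())
do=[("top",[(85,8,150),(85,-8,150),(-85,8,150),(-85,-8,150)],px([(495,95),(517,124),(168,300),(190,325)],(300,195),8)),
("scene",[(85,-8,150),(85,8,150),(-85,8,150),(-85,-8,150),(85,8,0),(85,-8,0)],px([(44,258),(80,262),(262,50),(228,38),(125,520),(92,515)],(180,195),6))]
for o in (do,do[:1],do[1:]):
    p,r=fit(o,[.25,-.25,-1],.012);print("door",p.round(4),np.degrees(p[2]).round(2));print(r.tolist())
E
```

```text
cup [ 0.6318  0.261  -0.0709] -4.06
[[-0.2, -1.3], [0.0, -0.9], [-0.1, -0.6], [-0.5, -0.6], [-0.6, -0.9], [0.0, 2.6], [-1.8, 0.3], [-1.3, 0.2], [-0.5, -0.1], [0.7, -0.7], [-0.9, -0.7], [-2.0, 0.3], [-0.3, 0.9], [-0.1, 0.4]]
cup [ 0.63    0.2598 -0.069 ] -3.95
[[0.1, -0.7], [0.3, -0.5], [0.3, -0.1], [-0.1, 0.0], [-0.3, -0.4], [0.4, 3.1], [-1.4, 0.9]]
cup [ 0.6326  0.2632 -0.0801] -4.59
[[-0.6, -0.1], [-0.1, -0.3], [1.4, -0.6], [0.1, -0.7], [-1.3, -0.0], [0.0, 0.7], [0.5, 0.4]]
door [ 0.472  -0.2891 -1.0158] -58.2
[[-0.4, -1.5], [-0.4, -1.0], [-4.1, 0.9], [-4.1, 2.0], [-0.3, 0.0], [-0.6, 0.8], [0.0, -1.1], [0.4, -0.2], [-0.9, 1.6], [-0.8, 1.0]]
door [ 0.4722 -0.2965 -1.0376] -59.45
[[2.2, -1.1], [2.2, -0.5], [-2.0, 0.3], [-2.1, 1.5]]
door [ 0.4705 -0.2875 -1.0052] -57.59
[[0.3, -0.4], [0.1, 0.3], [-0.1, -1.6], [0.3, -0.7], [-0.4, 1.1], [-0.2, 0.5]]
```

```bash
cat >> h.py <<'E'
def goal(tx,ty,tz,jawdeg,rot0=None,p0=None):
    """delta in tool axes (cm) & spin from current measured pose"""
    s=sense();R=np.array(s["ee_rot"]);p=np.array(s["tcp_pos"])
    d=R.T@(np.array([tx,ty,tz])-p)*100
    cur=np.degrees(np.arctan2(R[1,1],R[0,1]))
    sp=-((jawdeg-cur+180)%360-180)
    return d.round(2),round(sp,1),"jaw",round(cur,2)
E
python3 - <<'E'
from h import *
def px(l,off,f): return (np.array(l)+.5)/f-.5+np.array(off)
do=[("top",[(85,8,150),(85,-8,150)],px([(495,95),(517,124)],(300,195),8)),
("scene",[(85,-8,150),(85,8,150),(-85,8,150),(-85,-8,150),(85,8,0),(85,-8,0)],px([(44,258),(80,262),(262,50),(228,38),(125,520),(92,515)],(180,195),6))]
p,r=fit(do,[.25,-.25,-1],.012);print("door",p.round(4),np.degrees(p[2]).round(2));print(r.tolist())
ra=[("top",[(-65,50,12),(65,50,12),(65,-50,12),(-65,-50,12)],px([(75,262),(322,106),(442,292),(197,450)],(300,195),8))]
q,r=fit(ra,p,0);print("rack",q.round(4),np.degrees(q[2]).round(2));print(r.tolist())
print(goal(p[0],p[1],.22,np.degrees(p[2])+90+180))
print(goal(q[0],q[1],.22,np.degrees(q[2])+90+180))
print("top px of door top",proj("top",tf(p,[(85,8,150),(85,-8,150),(-85,8,150),(-85,-8,150),(-99,0,130)],.012)).round(1).tolist())
E
```

```text
door [ 0.4699 -0.2877 -1.0119] -57.98
[[-0.9, -0.9], [-0.8, -0.4], [-0.1, -0.6], [-0.4, 0.1], [-0.1, -1.6], [0.3, -0.7], [-0.8, 1.0], [-0.6, 0.4]]
rack [ 0.4632 -0.283  -1.0134] -58.06
[[-0.2, -0.3], [-0.3, -0.2], [0.4, 0.3], [0.1, 0.3]]
(array([-30.5 ,  16.61,   0.26]), np.float64(-97.1), 'jaw', np.float64(114.91))
(array([-30.09,  17.32,   0.26]), np.float64(-97.0), 'jaw', np.float64(114.91))
top px of door top [[360.6, 205.5], [363.4, 209.7], [316.1, 233.7], [318.9, 238.0], [313.2, 238.8]]
```

```bash
python3 -m inch '[{"fingers":8.7,"delta_pos":[-30.4,16.7,0],"spin":-97},{"fingers":8.7,"delta_pos":[-30.4,16.7,0],"spin":-97},{"fingers":8.7,"delta_pos":[-30.4,16.7,0],"spin":-97},{"fingers":8.7,"delta_pos":[-30.4,16.7,0],"spin":-97},{"fingers":8.7,"delta_pos":[-30.4,16.7,0],"spin":-97},{"fingers":8.7,"delta_pos":[-30.4,16.7,0],"spin":-97},{"fingers":8.7,"delta_pos":[-30.4,16.7,0],"spin":-97},{"fingers":8.7,"delta_pos":[-30.4,16.7,0],"spin":-97},{"fingers":8.7,"delta_pos":[-30.4,16.7,0],"spin":-97},{"fingers":8.7,"delta_pos":[-30.4,16.7,0],"spin":-97},{"fingers":8.7,"delta_pos":[-30.4,16.7,0],"spin":-97},{"fingers":8.7,"delta_pos":[-30.4,16.7,0],"spin":-97},{"fingers":8.7,"delta_pos":[-30.4,16.7,0],"spin":-97}]'
python3 - <<'E'
from h import *
import cv2
print(goal(.4685,-.2886,.129,122+90-180))
for c in("scene","top"): 
    im=capture(c);
    x,y=(150,90) if c=="scene" else (250,130)
    cv2.imwrite(f"pics/{c}1.png",cv2.resize(im[y:y+200,x:x+200,::-1],None,fx=3,fy=3,interpolation=cv2.INTER_CUBIC))
print({k:np.round(v,3).tolist() for k,v in sense().items()})
E
```

```text
time_s: 3.0
tcp_pos: [0.4687, -0.2873, 0.2226]
ee_rot: [[0.529, -0.849, 0.0], [-0.849, -0.529, -0.0], [0.0, -0.0, -1.0]]
wrist_force: [-0.6, -0.4, -0.3]
gripper_width: 0.998
(array([0.1 , 0.09, 9.36]), np.float64(179.9), 'jaw', np.float64(-148.09))
{'time_s': 3.1, 'joints': [-14.612, 14.713, -10.233, 0.001, -65.047, 46.461], 'joint_velocities': [0.04, 0.141, -0.02, -0.002, 0.174, 0.109], 'effort': [0.021, -32.09, 18.362, 4.067, 0.081, 0.009], 'tcp_pos': [0.469, -0.287, 0.223], 'ee_rot': [[0.528, -0.849, 0.0], [-0.849, -0.528, -0.0], [0.0, -0.0, -1.0]], 'wrist_force': [-0.432, 0.896, 0.21], 'moment': [0.016, 0.049, 0.04], 'gripper_width': 1.0}
```

View pics/scene1.png

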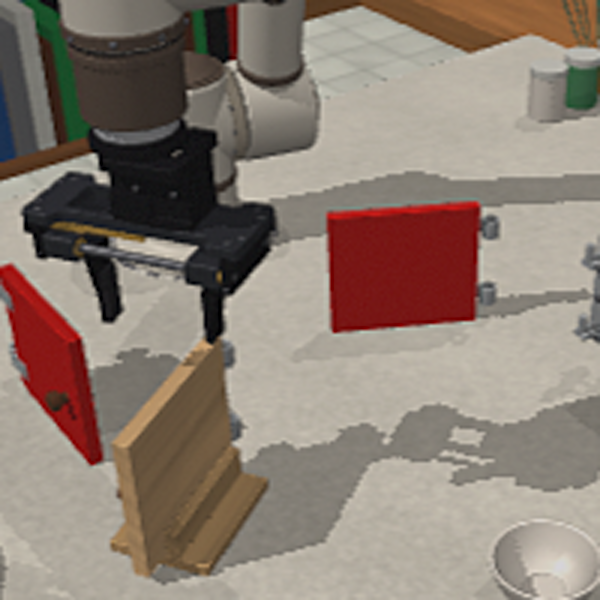

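View pics/top1.png

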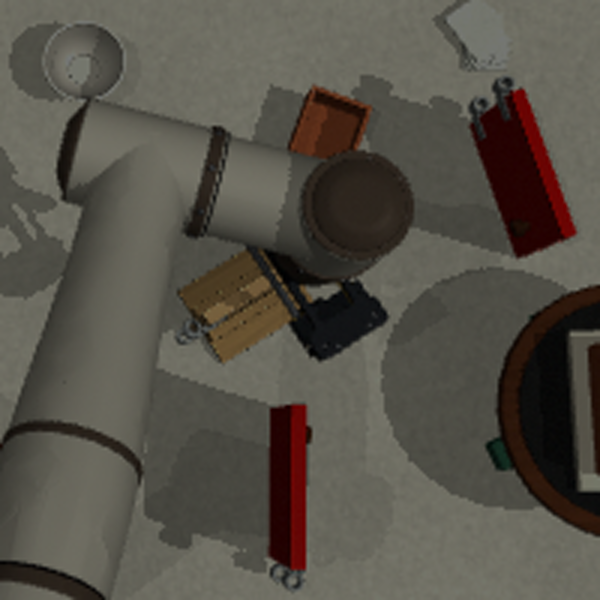

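The picture shows the gripper squarely above the door's top edge with nothing in the way. Now lowering and gripping.

```bash
python3 -m inch '[{"fingers":8.7,"delta_pos":[0.1,0.1,3],"spin":0},{"fingers":8.7,"delta_pos":[0.1,0.1,6],"spin":0},{"fingers":8.7,"delta_pos":[0.1,0.1,8],"spin":0},{"fingers":8.7,"delta_pos":[0.1,0.1,9.4],"spin":0},{"fingers":8.7,"delta_pos":[0.1,0.1,9.4],"spin":0},{"fingers":5,"delta_pos":[0.1,0.1,9.4],"spin":0},{"fingers":3,"delta_pos":[0.1,0.1,9.4],"spin":0},{"fingers":2.2,"delta_pos":[0.1,0.1,9.4],"spin":0},{"fingers":2,"delta_pos":[0.1,0.1,9.4],"spin":0},{"fingers":2,"delta_pos":[0.1,0.1,9.4],"spin":0}]'
python3 -m inch '[{"fingers":1.8,"delta_pos":[0,0,0],"spin":0},{"fingers":1.6,"delta_pos":[0,0,0],"spin":0},{"fingers":1.2,"delta_pos":[0,0,0],"spin":0},{"fingers":0.5,"delta_pos":[0,0,0],"spin":0},{"fingers":0,"delta_pos":[0,0,0],"spin":0},{"fingers":0,"delta_pos":[0,0,0],"spin":0},{"fingers":0,"delta_pos":[0,0,0],"spin":0}]'
```

```text
time_s: 4.1
tcp_pos: [0.4685, -0.2887, 0.129]
ee_rot: [[0.529, -0.849, 0.001], [-0.849, -0.529, -0.0], [0.001, -0.001, -1.0]]
wrist_force: [0.4, 0.4, -0.3]
gripper_width: 0.632
time_s: 4.8
tcp_pos: [0.4684, -0.2887, 0.1285]
ee_rot: [[0.529, -0.849, 0.0], [-0.849, -0.529, 0.0], [0.0, -0.0, -1.0]]
wrist_force: [0.3, 0.6, -0.7]
gripper_width: 0.183
```

```bash
python3 -m inch '[{"fingers":0,"delta_pos":[0,0,-0.5],"spin":0},{"fingers":0,"delta_pos":[0,0,-1.5],"spin":0},{"fingers":0,"delta_pos":[0,0,-3],"spin":0},{"fingers":0,"delta_pos":[0,0,-5],"spin":0},{"fingers":0,"delta_pos":[0,0,-7],"spin":0},{"fingers":0,"delta_pos":[0,0,-9],"spin":0},{"fingers":0,"delta_pos":[0,0,-10],"spin":0},{"fingers":0,"delta_pos":[0,0,-10],"spin":0},{"fingers":0,"delta_pos":[0,0,-10],"spin":0}]'
python3 - <<'E'
from h import *
import cv2
p=np.array([.6318,.261,-.0709])
H=tf(p,[(-95,-89,50)]);print("hinge",H)
# knuckle 99mm in -x_door from TCP; door x angle = yaw-90
a=p[2]-np.pi/2; print(np.degrees(a))
dx=np.array([np.cos(a),np.sin(a)])
print("TCP home if gripped at x=0:",H[0,:2]+.099*dx)
im=capture("scene");cv2.imwrite("pics/s2.png",cv2.resize(im[90:290,130:330,::-1],None,fx=3,fy=3,interpolation=cv2.INTER_CUBIC))
im=capture("top");cv2.imwrite("pics/t2.png",cv2.resize(im[130:330,250:450,::-1],None,fx=3,fy=3,interpolation=cv2.INTER_CUBIC))
s=sense();print(s["wrist_force"],s["moment"],s["joints"])
E
```

```text
time_s: 5.7
tcp_pos: [0.4677, -0.2883, 0.2278]
ee_rot: [[0.528, -0.849, -0.001], [-0.849, -0.528, 0.001], [-0.002, 0.0, -1.0]]
wrist_force: [-0.1, 1.1, -3.7]
gripper_width: 0.181
hinge [[0.53073386 0.17895346 0.05      ]]
-94.06227076747753
TCP home if gripped at x=0: [0.52372064 0.08020218]
[ 0.29771383 -0.32319842 -4.21923966] [-0.01205122  0.12601283 -0.03346013] [-1.47627872e+01  1.45687562e+01 -9.74435960e+00 -3.30537314e-02
 -6.58547127e+01  4.66769213e+01]
```

View pics/s2.png

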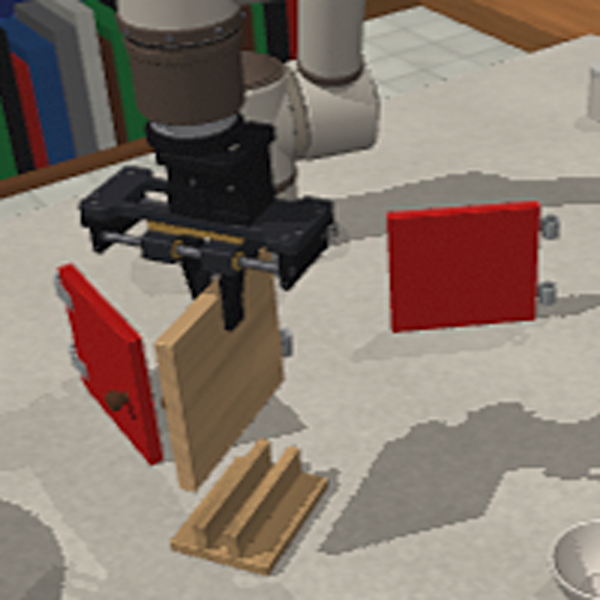

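```bash
python3 - <<'E'
from h import *
import cv2
print(goal(.5205,.030,.2278,-94.06+90+180))
p=np.array([.6318,.261,-.0709])
for c,x0,y0 in (("scene",335,160),("top",180,190)):
    f=12; im=cv2.imread(f"pics/{c}0.png")[y0:y0+48,x0:x0+48]
    im=cv2.resize(im,None,fx=f,fy=f,interpolation=cv2.INTER_CUBIC)
    im0=im.copy()
    for L,col in (((-95,-89,70),(0,255,0)),((-95,-89,158),(0,255,255)),((-80,-70,0),(255,0,255)),((-80,-70,185),(255,0,255))):
        for sx,sy in ((0,0),(-10,0),(10,0),(0,4),(0,-4)):
            u=proj(c,tf(p,[(L[0]+sx,L[1]+sy,L[2])]))[0]
            q=((u-[x0,y0]+.5)*f-.5).astype(int); cv2.circle(im,tuple(int(v) for v in q),2,col,-1)
            if (sx,sy)==(0,0): print(c,L,u.round(1))
            if L[0]==-80: break
    cv2.imwrite(f"pics/{c}pin.png",np.vstack([im]) )
    cv2.imwrite(f"pics/{c}pin0.png",im0)
E
```

```text
(array([-24.22, -21.32,  -0.04]), np.float64(36.0), 'jaw', np.float64(-148.1))
scene (-95, -89, 70) [345.5 195.6]
scene (-95, -89, 158) [348.1 171.8]
scene (-80, -70, 0) [351.  213.5]
scene (-80, -70, 185) [356.9 164.4]
top (-95, -89, 70) [198.4 208. ]
top (-95, -89, 158) [193.7 203.5]
top (-80, -70, 0) [196.8 206.7]
top (-80, -70, 185) [186.6 196.9]
```

View pics/scenepin.png

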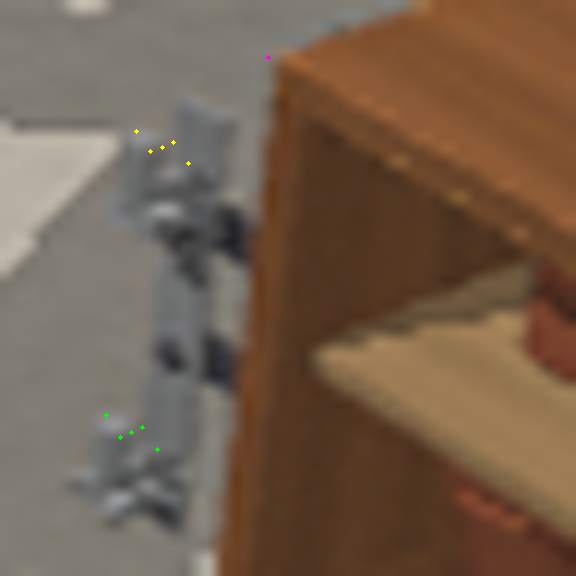

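View pics/toppin.png

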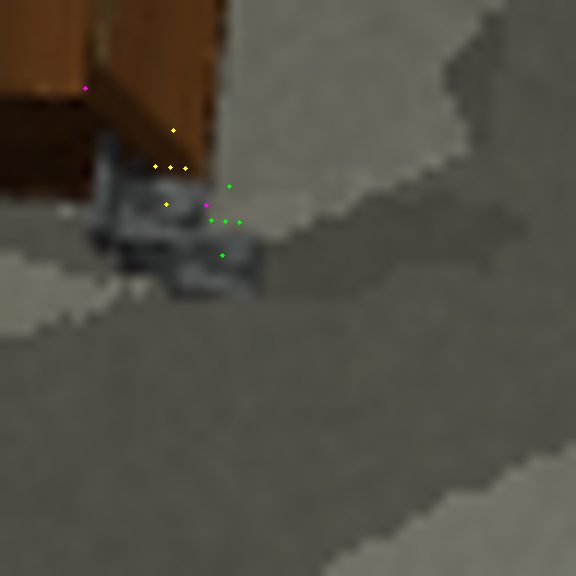

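View pics/scenepin0.png

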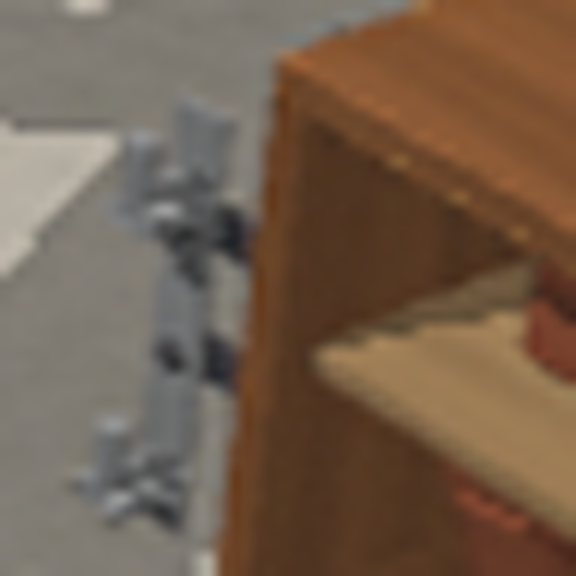

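```bash
python3 -m inch '[{"fingers":0,"delta_pos":[-24.2,-21.3,0],"spin":36},{"fingers":0,"delta_pos":[-24.2,-21.3,0],"spin":36},{"fingers":0,"delta_pos":[-24.2,-21.3,0],"spin":36},{"fingers":0,"delta_pos":[-24.2,-21.3,0],"spin":36},{"fingers":0,"delta_pos":[-24.2,-21.3,0],"spin":36},{"fingers":0,"delta_pos":[-24.2,-21.3,0],"spin":36},{"fingers":0,"delta_pos":[-24.2,-21.3,0],"spin":36},{"fingers":0,"delta_pos":[-24.2,-21.3,0],"spin":36},{"fingers":0,"delta_pos":[-24.2,-21.3,0],"spin":36}]'
python3 - <<'E'
from h import *
import cv2
for c,x0,y0 in (("scene",260,100),("top",150,170)):
    im=capture(c)[y0:y0+130,x0:x0+130,::-1]
    cv2.imwrite(f"pics/{c}3.png",cv2.resize(im,None,fx=5,fy=5,interpolation=cv2.INTER_CUBIC)[:600])
s=sense();print(s["tcp_pos"],s["wrist_force"],s["moment"])
E
```

```text
time_s: 6.7
tcp_pos: [0.5207, 0.0304, 0.2274]
ee_rot: [[-0.069, -0.998, -0.003], [-0.998, 0.069, -0.001], [0.001, 0.002, -1.0]]
wrist_force: [-0.3, 0.2, -2.9]
gripper_width: 0.178
[0.52062727 0.02871849 0.22775304] [-0.23761649 -0.27129158 -3.17372052] [-0.03953234  0.11011854 -0.02754239]
```

View pics/scene3.png

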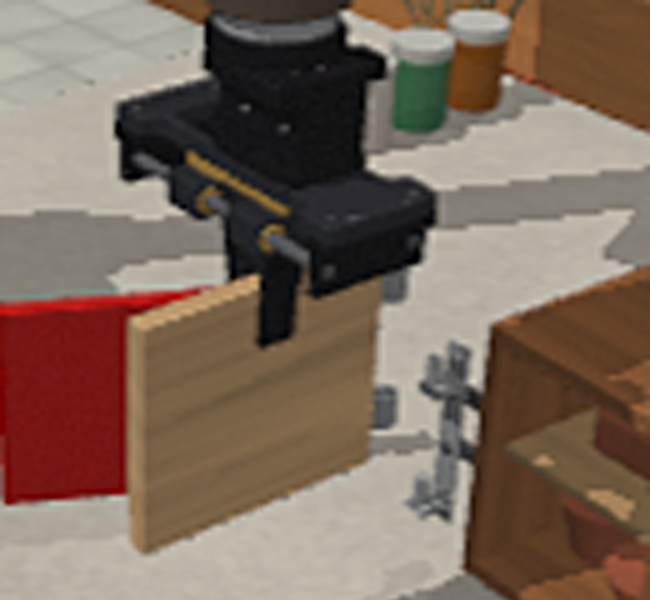

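View pics/top3.png

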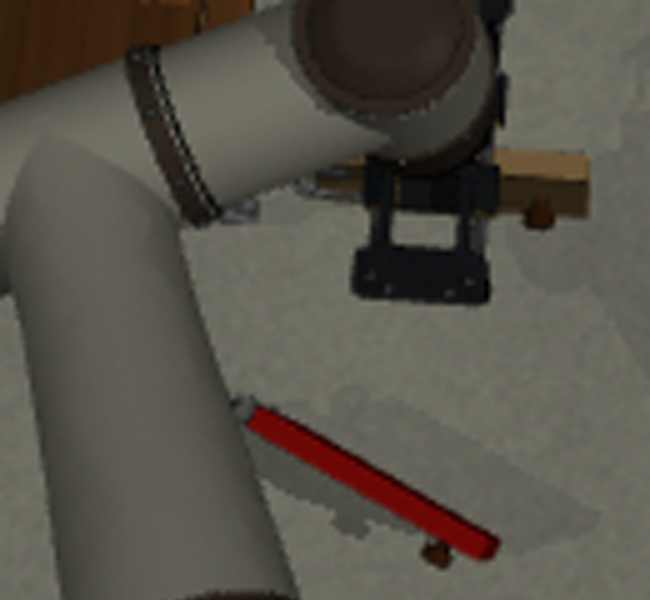

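View pics/toppin0.png

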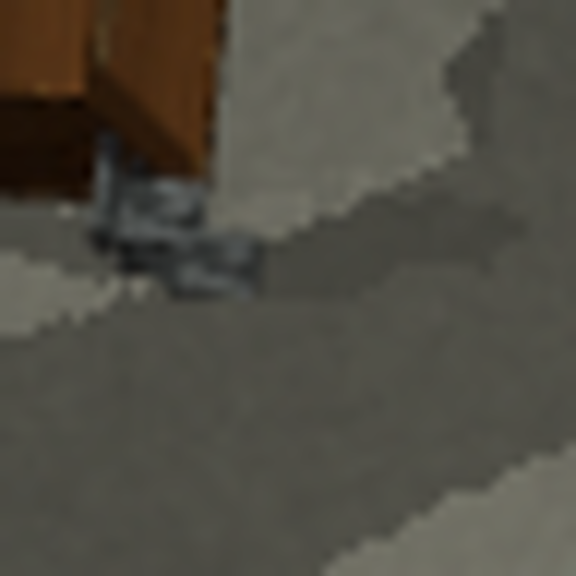

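```bash
python3 - <<'E'
from h import *
def px(l,off,f): return (np.array(l)+.5)/f-.5+np.array(off)
s=sense();t=np.array(s["tcp_pos"]);z=t[2]-.1165;print(t)
do=[("scene",[(85,-8,150),(85,8,150),(85,8,0),(85,-8,0),(-85,8,0),(-85,8,150)],px([(128,318),(143,326),(145,553),(130,546),(368,458),(380,280)],(260,100),5)),
("top",[(85,8,150),(85,-8,150)],px([(588,153),(588,184)],(150,170),5))]
for o in (do,do[:1]):
    p,r=fit(o,[.52,.03,-1.64],z);print("door",p.round(4),np.degrees(p[2]).round(2));print(r.tolist())
    print("rel along door x",(p[:2]-t[:2])@[np.cos(p[2]),np.sin(p[2])],(p[:2]-t[:2])@[-np.sin(p[2]),np.cos(p[2])])
# pins, cupboard jointly
cs=px([(118,123),(313,240),(472,170),(277,66),(92,368),(263,492),(416,415)],(335,140),5)
ct=px([(83,72),(342,87),(313,378),(50,360),(402,178)],(135,135),6)
Ls=[(-80,-70,185),(80,-70,185),(80,70,185),(-80,70,185),(-80,-70,0),(80,-70,0),(80,70,0)]
Lt=[(80,70,185),(80,-70,185),(-80,-70,185),(-80,70,185),(80,-70,0)]
ps=px([(110,420),(142,140)],(335,160),12)
def f(q,w=1,use=(1,1)):
    # per-camera 2D pixel bias (calibration) with prior .8px
    b=q[5:9].reshape(2,2);p=q[:3]
    pin=[(-95+q[3],-89+q[4],70),(-95+q[3],-89+q[4],158)]
    r=[]
    r.append((proj("scene",tf(p,Ls))+b[0]-cs).ravel())
    r.append((proj("top",tf(p,Lt))+b[1]-ct).ravel())
    r.append((proj("scene",tf(p,pin))+b[0]-ps).ravel())
    r.append(q[5:9]/.7)
    r.append([q[4]/3,q[3]/8])
    return np.concatenate(r)
r=least_squares(f,[.63,.26,-.07,0,0,0,0,0,0]);print(r.x.round(4),r.fun.round(1))
C=np.linalg.inv(r.jac.T@r.jac);print("sd",np.sqrt(np.diag(C))[:5])
q=r.x;print("axis",tf(q[:3],[(-95+q[3],-89+q[4],50)]),tf(q[:3],[(-95,-89,50)]))
print(proj("top",tf(q[:3],[(-95+q[3],-89+q[4],158),(-95+q[3],-89+q[4],70)])))
E
```

```text
[0.52062727 0.02871849 0.22775304]
door [ 0.5208  0.0294 -1.6325] -93.54
[[-0.5, -0.5], [-0.0, 0.3], [-0.9, 0.6], [-1.1, -0.6], [-0.6, 1.0], [0.7, -7.4], [-0.7, -0.6], [-1.0, -1.5]]
rel along door x -0.0006740239166864449 8.519362820419595e-05
door [ 0.5212  0.0301 -1.6193] -92.78
[[0.0, -0.4], [0.6, 0.4], [-0.3, 0.7], [-0.6, -0.5], [-0.5, 0.8], [0.8, -7.6]]
rel along door x -0.001451955786240893 0.0005178020216023137
[ 0.6306  0.2619 -0.0737 -7.02   -1.5782  0.5218  0.1918  0.3839  0.3621] [-0.9  0.1 -0.2 -0.2  1.1 -0.7 -0.4 -0.7 -1.6  0.1 -0.   0.7  0.3  0.4
 -0.  -0.7  0.2 -0.2 -0.1  0.1 -0.5  0.1 -0.4 -0.1  0.4  0.1  0.2 -0.3
  0.7  0.3  0.5  0.5 -0.5 -0.9]
sd [1.97038955e-03 2.13154411e-03 9.67667498e-03 3.15036685e+00
 2.35624091e+00]
axis [[0.52221088 0.17903458 0.05      ]] [[0.52932807 0.18009152 0.05      ]]
[[193.6228342  206.12417372]
 [198.26951449 210.44417704]]
```

```bash
python3 -m inch '[{"fingers":0,"delta_pos":[-0.5,0.5,3],"spin":0},{"fingers":0,"delta_pos":[-1.5,0.9,6],"spin":0},{"fingers":0,"delta_pos":[-1.5,0.9,7.1],"spin":0},{"fingers":0,"delta_pos":[-1.5,0.9,7.1],"spin":0},{"fingers":0,"delta_pos":[-1.5,0.9,7.1],"spin":0}]'
python3 - <<'E'
from h import *
import cv2
F=[]
for i in range(4):
    im=capture("scene")[130:220,280:370,::-1] 
    s=sense();F.append(np.r_[s["tcp_pos"],s["wrist_force"]])
cv2.imwrite("pics/s4.png",cv2.resize(im,None,fx=6,fy=6,interpolation=cv2.INTER_CUBIC))
print(np.round(F,4),s["moment"])
print(spot_point("scene","knuckle_low")[:2],spot_point("scene","knuckle_high")[:2],spot_point("scene","hinge_mid")[:1])
E
```

```text
time_s: 7.3
tcp_pos: [0.5145, 0.0442, 0.1587]
ee_rot: [[-0.072, -0.997, 0.002], [-0.997, 0.072, -0.0], [0.0, -0.002, -1.0]]
wrist_force: [0.8, -0.3, -3.1]
gripper_width: 0.18
[[ 0.5147  0.0445  0.1591  0.4597 -0.052  -3.397 ]
 [ 0.5147  0.0447  0.1592  0.3428 -0.7294 -3.0677]
 [ 0.5144  0.0448  0.1591 -0.5474 -0.5134 -3.2902]
 [ 0.5142  0.0449  0.1589 -0.5095 -0.5353 -4.5411]] [-0.01800493  0.10157261  0.05837585]
[{'location': [0.2791, 0.5031], 'conf': 0.9}, {'location': [0.2779, 0.8769], 'conf': 0.67}] [{'location': [0.2723, 0.4438], 'conf': 0.92}, {'location': [0.6039, 0.4181], 'conf': 0.91}] [{'location': [0.6009, 0.4202], 'conf': 0.56}]
```

View pics/s4.png

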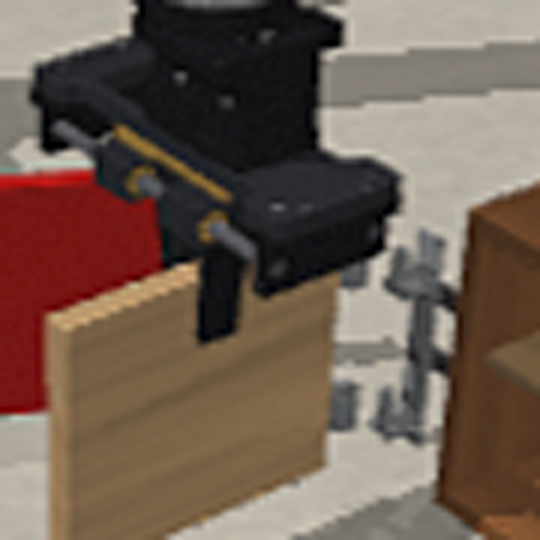

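```bash
python3 -m inch '[{"fingers":0,"delta_pos":[-0.4,0,0],"spin":0},{"fingers":0,"delta_pos":[-0.8,0,0],"spin":0},{"fingers":0,"delta_pos":[-1.0,0,0],"spin":0},{"fingers":0,"delta_pos":[-1.1,0,0],"spin":0},{"fingers":0,"delta_pos":[-1.2,0,0],"spin":0},{"fingers":0,"delta_pos":[-1.2,0,0],"spin":0}]'
python3 -m inch '[{"fingers":0,"delta_pos":[-0.1,0,0],"spin":0},{"fingers":0,"delta_pos":[-0.2,0,0],"spin":0},{"fingers":0,"delta_pos":[-0.2,0,0],"spin":0}]'
python3 -c "
from station import sense;s=sense();print(s['moment'])"
```

```text
time_s: 8.25
tcp_pos: [0.5142, 0.0571, 0.1575]
ee_rot: [[-0.071, -0.997, -0.0], [-0.997, 0.071, -0.0], [0.0, 0.0, -1.0]]
wrist_force: [-1.0, -0.4, -3.2]
gripper_width: 0.18
time_s: 8.55
tcp_pos: [0.5143, 0.059, 0.1576]
ee_rot: [[-0.071, -0.997, 0.0], [-0.997, 0.071, 0.0], [-0.0, -0.0, -1.0]]
wrist_force: [0.7, -0.5, -4.0]
gripper_width: 0.185
[-0.0574301   0.08174343 -0.05106084]
```

```bash
for i in 1; do python3 -m inch '[{"fingers":0,"delta_pos":[-0.1,0,0],"spin":0},{"fingers":0,"delta_pos":[-0.2,0,0],"spin":0},{"fingers":0,"delta_pos":[-0.2,0,0],"spin":0}]' | egrep "tcp|force";python3 -c "
from station import sense;s=sense();print(s['moment'])"; done
python3 -m inch '[{"fingers":0,"delta_pos":[-0.1,0,0],"spin":0},{"fingers":0,"delta_pos":[-0.2,0,0],"spin":0},{"fingers":0,"delta_pos":[-0.2,0,0],"spin":0}]'| egrep "tcp|force";python3 -c "
from station import sense;s=sense();print(s['moment'])"
```

```text
tcp_pos: [0.5145, 0.061, 0.1576]
wrist_force: [-0.6, 0.4, -3.7]
[ 0.0406083   0.11052967 -0.06679795]
tcp_pos: [0.5146, 0.063, 0.1576]
wrist_force: [0.1, 0.4, -3.1]
[0.05714822 0.083694   0.03120341]
```

```bash
python3 -m inch '[{"fingers":0,"delta_pos":[-0.1,0,0],"spin":0},{"fingers":0,"delta_pos":[-0.15,0,0],"spin":0},{"fingers":0,"delta_pos":[-0.15,0,0],"spin":0}]'| egrep "tcp|force";python3 -c "
from station import sense;s=sense();print(s['moment'])"
```

```text
tcp_pos: [0.5147, 0.0644, 0.1575]
wrist_force: [0.4, -0.5, -4.5]
[0.00781998 0.03024919 0.0472445 ]
```

```bash
python3 -m inch '[{"fingers":0,"delta_pos":[-0.1,0,0],"spin":0},{"fingers":0,"delta_pos":[-0.15,0,0],"spin":0},{"fingers":0,"delta_pos":[-0.15,0,0],"spin":0}]'| egrep "tcp|force";python3 -c "
from station import sense;s=sense();print(s['moment'])"
```

```text
tcp_pos: [0.5147, 0.0656, 0.1576]
wrist_force: [0.1, -1.9, -2.5]
[-0.45462027  0.06807763 -0.00128626]
```

```bash
python3 -m inch '[{"fingers":0,"delta_pos":[0.4,0,0],"spin":0},{"fingers":0,"delta_pos":[0.4,1.3,0],"spin":0},{"fingers":0,"delta_pos":[0.4,2.6,0],"spin":0},{"fingers":0,"delta_pos":[0,2.6,0],"spin":0},{"fingers":0,"delta_pos":[-0.4,2.6,0],"spin":0},{"fingers":0,"delta_pos":[-0.8,2.6,0],"spin":0},{"fingers":0,"delta_pos":[-1.2,2.6,0],"spin":0},{"fingers":0,"delta_pos":[-1.2,2.6,0],"spin":0},{"fingers":0,"delta_pos":[-1.2,2.3,0],"spin":0},{"fingers":0,"delta_pos":[-1.2,2.1,0],"spin":0},{"fingers":0,"delta_pos":[-1.2,2.1,0],"spin":0}]'| egrep "tcp|force";python3 -c "
from station import sense;s=sense();print(s['moment'])"
```

```text
tcp_pos: [0.4952, 0.0793, 0.1575]
wrist_force: [-0.2, -0.5, -2.8]
[-0.04293644  0.12392537  0.04660493]
```

```bash
python3 -m inch '[{"fingers":0,"delta_pos":[0,-0.1,0],"spin":0},{"fingers":0,"delta_pos":[0,-0.15,0],"spin":0},{"fingers":0,"delta_pos":[0,-0.15,0],"spin":0}]'| egrep "tcp|force";python3 -c "
from station import sense;s=sense();print(s['moment'])"
python3 -m inch '[{"fingers":0,"delta_pos":[0,-0.1,0],"spin":0},{"fingers":0,"delta_pos":[0,-0.15,0],"spin":0},{"fingers":0,"delta_pos":[0,-0.15,0],"spin":0}]'| egrep "tcp|force";python3 -c "
from station import sense;s=sense();print(s['moment'])"
```

```text
tcp_pos: [0.4963, 0.0792, 0.1575]
wrist_force: [-0.7, 0.4, -3.8]
[ 0.019213    0.10765713 -0.05260461]
tcp_pos: [0.4978, 0.0792, 0.1576]
wrist_force: [-0.2, 0.3, -3.2]
[0.02095769 0.05895131 0.02767438]
```

```bash
python3 -m inch '[{"fingers":0,"delta_pos":[0,-0.1,0],"spin":0},{"fingers":0,"delta_pos":[0,-0.15,0],"spin":0},{"fingers":0,"delta_pos":[0,-0.15,0],"spin":0}]'| egrep "tcp|force";python3 -c "
from station import sense;s=sense();print(s['moment'])"
```

```text
tcp_pos: [0.4993, 0.079, 0.1576]
wrist_force: [0.7, -0.5, -3.3]
[0.05323506 0.07913991 0.00218586]
```

```bash
python3 -m inch '[{"fingers":0,"delta_pos":[0,-0.1,0],"spin":0},{"fingers":0,"delta_pos":[0,-0.15,0],"spin":0},{"fingers":0,"delta_pos":[0,-0.15,0],"spin":0}]'| egrep "tcp|force";python3 -c "
from station import sense;s=sense();print(s['moment'])"
```

```text
tcp_pos: [0.5008, 0.0789, 0.1576]
wrist_force: [0.2, -0.0, -3.7]
[-0.02311286  0.03615968 -0.02365108]
```

```bash
python3 -m inch '[{"fingers":0,"delta_pos":[0,-0.1,0],"spin":0},{"fingers":0,"delta_pos":[0,-0.15,0],"spin":0},{"fingers":0,"delta_pos":[0,-0.15,0],"spin":0}]'| egrep "tcp|force";python3 -c "
from station import sense;s=sense();print(s['moment'])"
```

```text
tcp_pos: [0.5018, 0.0787, 0.1574]
wrist_force: [-2.0, 0.4, -3.3]
[0.12418956 0.56492498 0.12124089]
```

```bash
python3 -m inch '[{"fingers":0,"delta_pos":[0,0.4,0],"spin":0},{"fingers":0,"delta_pos":[0,0.4,-1.2],"spin":0},{"fingers":0,"delta_pos":[0,0.4,-2.5],"spin":0},{"fingers":0,"delta_pos":[0,-0.5,-2.5],"spin":0},{"fingers":0,"delta_pos":[0,-1.3,-2.5],"spin":0},{"fingers":0,"delta_pos":[0,-1.3,-2.5],"spin":0},{"fingers":0,"delta_pos":[0,-1.3,-2.5],"spin":0}]'| egrep "tcp|force"
python3 - <<'E'
from h import *
P=[]
for i in range(3):
    im=capture("scene");s=sense();P.append(s["tcp_pos"])
P=np.mean(P,0);R=np.array(s["ee_rot"]);print(P,R.round(3).tolist(),s["moment"])
print(R.T@(np.array([.5161,.0799,.170])-P)*100)
import cv2
cv2.imwrite("pics/s5.png",cv2.resize(im[130:220,280:370,::-1],None,fx=6,fy=6,interpolation=cv2.INTER_CUBIC))
E
```

```text
tcp_pos: [0.515, 0.0777, 0.1817]
wrist_force: [-0.7, -0.0, -3.5]
[0.5147757  0.07766863 0.1818673 ] [[-0.071, -0.997, -0.001], [-0.997, 0.071, -0.0], [0.001, 0.001, -1.0]] [-0.02972135  0.0919111   0.00544867]
[-0.23267064 -0.11749316  1.18647143]
```

View pics/s5.png

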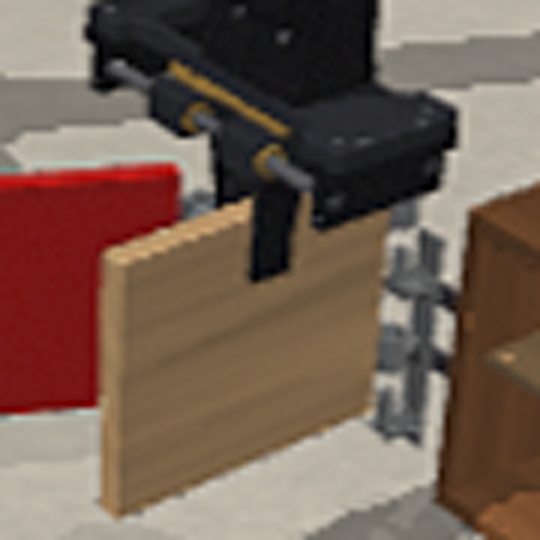

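The picture shows both knuckles standing right above their pins. Next: line up with the felt axis, then lower gently.

```bash
python3 -m inch '[{"fingers":0,"delta_pos":[-0.22,-0.12,0.3],"spin":0},{"fingers":0,"delta_pos":[-0.22,-0.12,0.8],"spin":0},{"fingers":0,"delta_pos":[-0.22,-0.12,1.1],"spin":0},{"fingers":0,"delta_pos":[-0.22,-0.12,1.1],"spin":0}]'| egrep "tcp|force"
python3 -m inch '[{"fingers":0,"delta_pos":[0,0,0.1],"spin":0},{"fingers":0,"delta_pos":[0,0,0.2],"spin":0},{"fingers":0,"delta_pos":[0,0,0.3],"spin":0},{"fingers":0,"delta_pos":[0,0,0.3],"spin":0}]'| egrep "tcp|force";python3 -c "
from station import sense;s=sense();print(s['moment'])"
```

```text
tcp_pos: [0.5159, 0.0798, 0.1707]
wrist_force: [-0.9, 0.2, -3.4]
tcp_pos: [0.5164, 0.08, 0.1685]
wrist_force: [-0.1, -0.3, -2.6]
[0.02703808 0.08784063 0.03634149]
```

```bash
python3 -m inch '[{"fingers":0,"delta_pos":[0,0,0.1],"spin":0},{"fingers":0,"delta_pos":[0,0,0.2],"spin":0},{"fingers":0,"delta_pos":[0,0,0.2],"spin":0}]'| egrep "tcp|force";python3 -c "
from station import sense;s=sense();print(s['moment'])"
```

```text
tcp_pos: [0.5164, 0.08, 0.1664]
wrist_force: [-1.0, 0.4, -2.7]
[ 0.00977295  0.13372088 -0.05767299]
```

```bash
python3 -m inch '[{"fingers":0,"delta_pos":[0,0,0.1],"spin":0},{"fingers":0,"delta_pos":[0,0,0.15],"spin":0},{"fingers":0,"delta_pos":[0,0,0.15],"spin":0}]'| egrep "tcp|force";python3 -c "
from station import sense;s=sense();print(s['moment'])"
```

```text
tcp_pos: [0.5164, 0.08, 0.1649]
wrist_force: [0.7, 0.7, -2.6]
[0.01811618 0.08202685 0.02200703]
```

```bash
python3 -m inch '[{"fingers":0,"delta_pos":[0,0,0.1],"spin":0},{"fingers":0,"delta_pos":[0,0,0.15],"spin":0},{"fingers":0,"delta_pos":[0,0,0.15],"spin":0}]'| egrep "tcp|force";python3 -c "
from station import sense;s=sense();print(s['moment'])"
```

```text
tcp_pos: [0.5164, 0.08, 0.1634]
wrist_force: [0.2, -0.0, -3.9]
[ 0.02361547  0.04517181 -0.00871281]
```

```bash
python3 -m inch '[{"fingers":0,"delta_pos":[0,0,0.1],"spin":0},{"fingers":0,"delta_pos":[0,0,0.2],"spin":0},{"fingers":0,"delta_pos":[0,0,0.3],"spin":0},{"fingers":0,"delta_pos":[0,0,0.3],"spin":0}]'| egrep "tcp|force";python3 -c "
from station import sense;s=sense();print(s['moment'])"
```

```text
tcp_pos: [0.5164, 0.08, 0.1603]
wrist_force: [-0.3, -0.5, -3.8]
[-0.00837021  0.08452747  0.01738627]
```

```bash
python3 -m inch '[{"fingers":0,"delta_pos":[0,0,0.1],"spin":0},{"fingers":0,"delta_pos":[0,0,0.2],"spin":0},{"fingers":0,"delta_pos":[0,0,0.3],"spin":0},{"fingers":0,"delta_pos":[0,0,0.3],"spin":0}]'| egrep "tcp|force";python3 -c "
from station import sense;s=sense();print(s['moment'])"
```

```text
tcp_pos: [0.5164, 0.08, 0.1574]
wrist_force: [-0.1, 0.1, -2.4]
[ 0.0002433   0.05055224 -0.03437399]
```

```bash
python3 -m inch '[{"fingers":0,"delta_pos":[0,0,0.2],"spin":0},{"fingers":0,"delta_pos":[0,0,0.4],"spin":0},{"fingers":0,"delta_pos":[0,0,0.6],"spin":0},{"fingers":0,"delta_pos":[0,0,0.7],"spin":0},{"fingers":0,"delta_pos":[0,0,0.7],"spin":0}]'| egrep "tcp|force";python3 -c "
from station import sense;s=sense();print(s['moment'])"
```

```text
tcp_pos: [0.5164, 0.0799, 0.1503]
wrist_force: [0.1, 0.6, -4.1]
[-0.00706877  0.02429158  0.02976174]
```

```bash
python3 -m inch '[{"fingers":0,"delta_pos":[0,0,0.1],"spin":0},{"fingers":0,"delta_pos":[0,0,0.2],"spin":0},{"fingers":0,"delta_pos":[0,0,0.2],"spin":0}]'| egrep "tcp|force";python3 -c "
from station import sense;s=sense();print(s['moment'])"
```

```text
tcp_pos: [0.5164, 0.08, 0.1484]
wrist_force: [-0.5, -0.3, -3.2]
[-0.00119235  0.08309366  0.00237891]
```

```bash
python3 -m inch '[{"fingers":0,"delta_pos":[0,0,0.1],"spin":0},{"fingers":0,"delta_pos":[0,0,0.1],"spin":0}]'| egrep "tcp|force";python3 -c "
from station import sense;s=sense();print(s['moment'])"
```

```text
tcp_pos: [0.5164, 0.08, 0.1474]
wrist_force: [0.2, -0.6, -3.7]
[-0.01143385  0.0679324  -0.01823698]
```

```bash
python3 -m inch '[{"fingers":0,"delta_pos":[0,0,0.1],"spin":0},{"fingers":0,"delta_pos":[0,0,0.1],"spin":0}]'| egrep "tcp|force";python3 -c "
from station import sense;s=sense();print(s['moment'])"
```

```text
tcp_pos: [0.5164, 0.08, 0.1464]
wrist_force: [-0.3, -0.1, -4.1]
[-0.0064265   0.14367663  0.041415  ]
```

```bash
python3 -m inch '[{"fingers":0,"delta_pos":[0,0,0.1],"spin":0},{"fingers":0,"delta_pos":[0,0,0.1],"spin":0}]'| egrep "tcp|force";python3 -c "
from station import sense;s=sense();print(s['moment'])"
```

```text
tcp_pos: [0.5166, 0.08, 0.1455]
wrist_force: [-0.0, 0.4, -2.5]
[0.11140171 0.09660179 0.03485988]
```

```bash
python3 -m inch '[{"fingers":0,"delta_pos":[0,0,0.08],"spin":0},{"fingers":0,"delta_pos":[0,0,0.08],"spin":0}]'| egrep "tcp|force";python3 - <<'E'
from h import *
import cv2
for i in range(2):
    im=capture("scene");s=sense();print(s['moment'],s["wrist_force"],s["tcp_pos"])
cv2.imwrite("pics/s6.png",cv2.resize(im[130:220,280:370,::-1],None,fx=6,fy=6,interpolation=cv2.INTER_CUBIC))
E
```

```text
tcp_pos: [0.5167, 0.08, 0.1451]
wrist_force: [0.1, 0.6, -0.3]
[-0.00424751  0.20908711  0.03882151] [-0.87309878 -0.78346147 -1.23130852] [0.51669653 0.07998614 0.14511223]
[-0.09479462  0.24250276  0.04836524] [-1.65727551 -0.31269473 -1.05033617] [0.51667386 0.07997819 0.14509063]
```

View pics/s6.png

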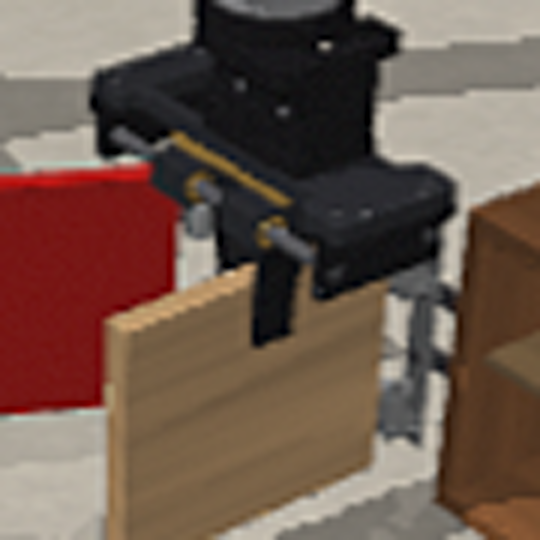

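```bash
python3 -m inch '[{"fingers":2.2,"delta_pos":[0,0,0],"spin":0},{"fingers":3,"delta_pos":[0,0,0],"spin":0},{"fingers":5,"delta_pos":[0,0,0],"spin":0},{"fingers":6,"delta_pos":[0,0,0],"spin":0},{"fingers":6,"delta_pos":[0,0,-1],"spin":0},{"fingers":6,"delta_pos":[0,0,-3],"spin":0},{"fingers":6,"delta_pos":[0,0,-6],"spin":0},{"fingers":6,"delta_pos":[0,0,-9],"spin":0},{"fingers":6,"delta_pos":[0,0,-9],"spin":0}]'
python3 - <<'E'
from h import *
import cv2
for c,x0,y0 in (("scene",260,100),("top",130,140)):
    im=capture(c)[y0:y0+120,x0:x0+150,::-1]
    cv2.imwrite(f"pics/{c}7.png",cv2.resize(im,None,fx=5,fy=5,interpolation=cv2.INTER_CUBIC))
s=sense();print(s['moment'],s["wrist_force"],s["tcp_pos"],s["joints"])
E
```

```text
time_s: 18.3
tcp_pos: [0.5193, 0.0807, 0.2404]
ee_rot: [[-0.07, -0.997, 0.01], [-0.998, 0.07, 0.003], [-0.004, -0.01, -1.0]]
wrist_force: [0.6, 0.3, 0.7]
gripper_width: 0.686
[-0.05333516  0.12985958 -0.01950987] [-0.73631978 -0.10995956 -1.19883037] [0.51670347 0.0801965  0.23592946] [ 2.66076196e+01  1.14324951e+01 -1.26115730e+01 -1.70396572e-02
 -6.58162080e+01 -3.06972608e+01]
```

View pics/scene7.png

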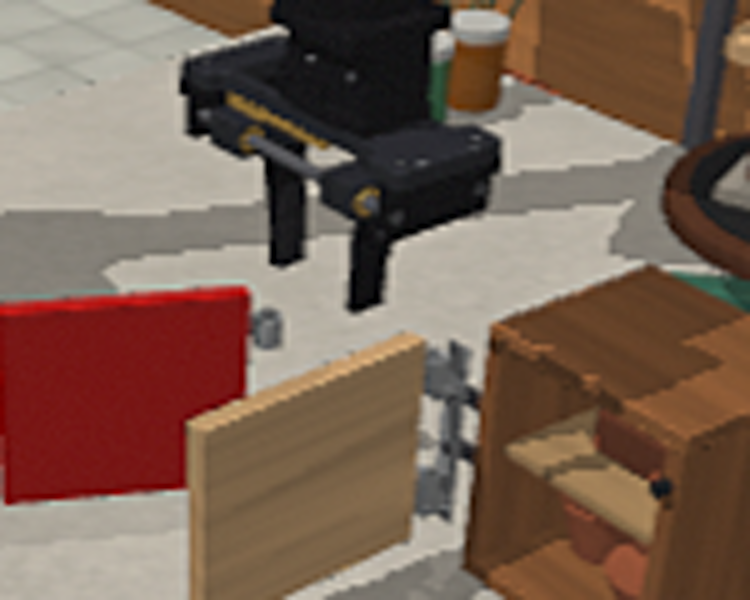

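View pics/top7.png

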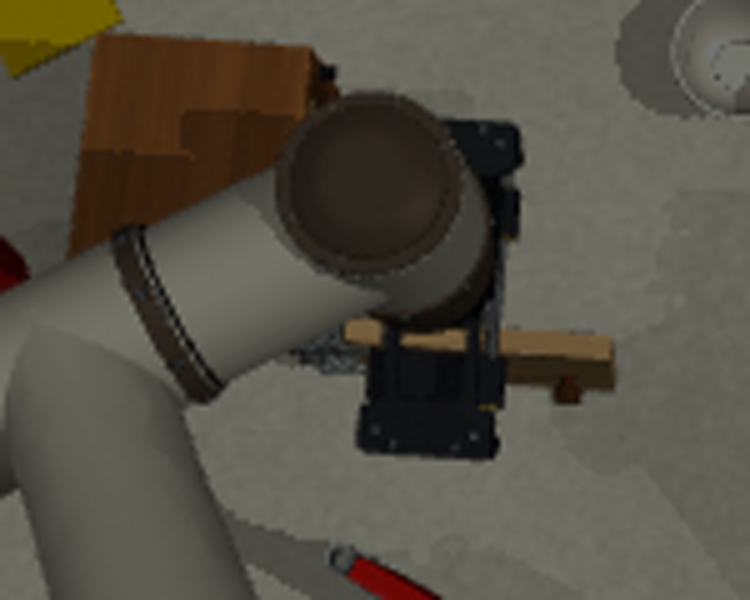

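Door hung: lower knuckle seated on its bracket at about crop (433,505), upper at (440,375), gripper clear. Next: shut the fingers and move to the outer side near the free edge, above the knob.

```bash
python3 -m inch '[{"fingers":3,"delta_pos":[3,2.2,0],"spin":0},{"fingers":0,"delta_pos":[6,4.5,0],"spin":0},{"fingers":0,"delta_pos":[6,4.5,0],"spin":0},{"fingers":0,"delta_pos":[6,4.5,0],"spin":0},{"fingers":0,"delta_pos":[6,4.5,3],"spin":0},{"fingers":0,"delta_pos":[6,4.5,6],"spin":0},{"fingers":0,"delta_pos":[6,4.5,9],"spin":0},{"fingers":0,"delta_pos":[6,4.5,10.2],"spin":0},{"fingers":0,"delta_pos":[6,4.5,10.2],"spin":0},{"fingers":0,"delta_pos":[6,4.5,10.2],"spin":0}]'
python3 - <<'E'
from h import *
import cv2
for c,x0,y0 in (("scene",260,100),("top",130,140)):
    im=capture(c)[y0:y0+120,x0:x0+150,::-1]
    cv2.imwrite(f"pics/{c}8.png",cv2.resize(im,None,fx=5,fy=5,interpolation=cv2.INTER_CUBIC))
    print([(round(d["conf"],2),np.round(np.array(d["location"])*[560,420],1).tolist()) for d in spot_point(c,"door")[:4]])
E
```

```text
time_s: 19.4
tcp_pos: [0.4681, 0.0239, 0.1327]
ee_rot: [[-0.07, -0.998, -0.0], [-0.998, 0.07, -0.0], [0.0, 0.0, -1.0]]
wrist_force: [0.0, 0.3, 0.2]
gripper_width: 0.008
[(0.96, [168.5, 231.5]), (0.9, [321.5, 217.7]), (0.86, [126.8, 348.4]), (0.83, [283.2, 198.8])]
[(0.92, [228.9, 265.0]), (0.83, [347.0, 288.0]), (0.71, [415.5, 193.5])]
```

View pics/scene8.png

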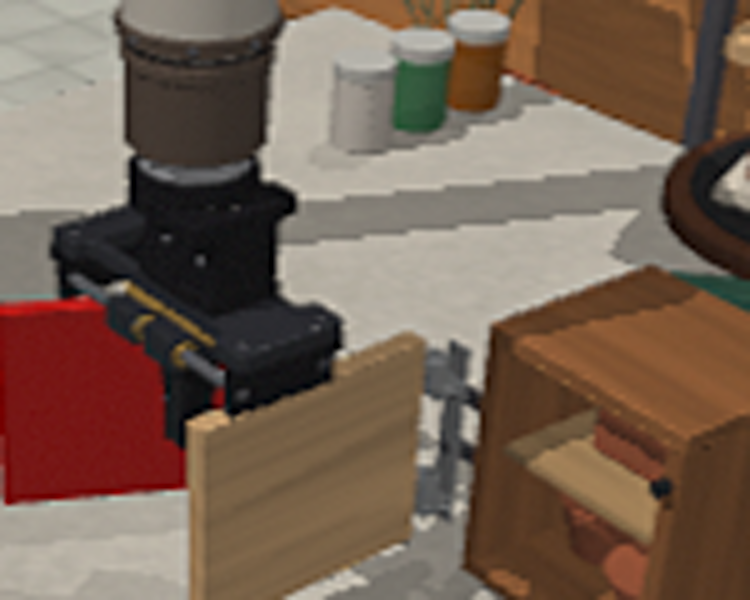

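View pics/top8.png

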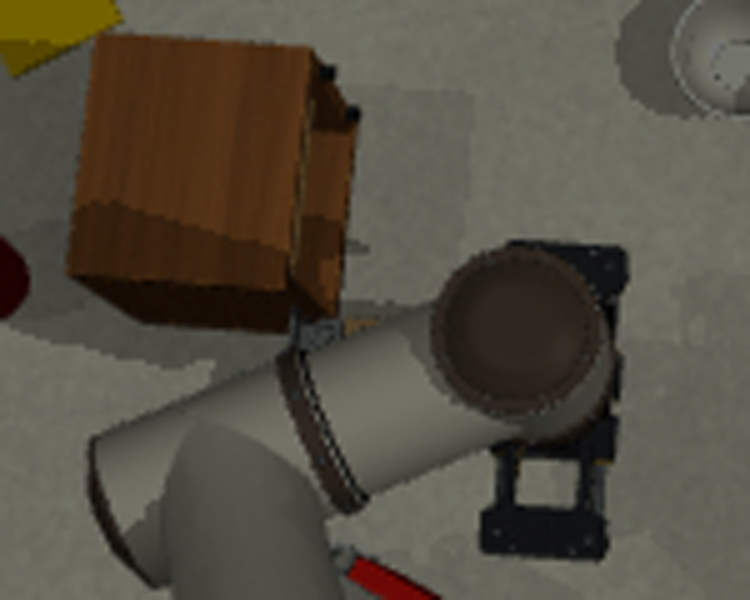

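```bash
cat > path.py <<'E'
import sys
from h import *
A=np.array([.5237,.1794]);r=.16
def rows(ths,d):
    s=sense();R=np.array(s["ee_rot"]);p=np.array(s["tcp_pos"]);cur=np.degrees(np.arctan2(R[1,1],R[0,1]))
    for th in ths:
        t=np.radians(th);q=A+r*np.array([np.cos(t),np.sin(t)])+d*np.array([np.sin(t),-np.cos(t)])
        dl=R.T@np.array([q[0]-p[0],q[1]-p[1],.133-p[2]])*100
        sp=-((th-90-cur+180)%360-180)
        print(th,dl.round(2).tolist(),round(sp,1))
if __name__=="__main__": rows(np.arange(*map(float,sys.argv[1:4])),float(sys.argv[4]))
E
python3 path.py -94 -93 1 .023; python3 path.py -90 -40 4 .023
```

```text
-94.0 [0.08, -2.16, 0.07] -0.1
-90.0 [0.2, -3.28, 0.07] -4.1
-86.0 [0.24, -4.41, 0.08] -8.1
-82.0 [0.2, -5.54, 0.08] -12.1
-78.0 [0.09, -6.66, 0.08] -16.1
-74.0 [-0.11, -7.77, 0.08] -20.1
-70.0 [-0.38, -8.87, 0.08] -24.1
-66.0 [-0.72, -9.94, 0.09] -28.1
-62.0 [-1.14, -10.99, 0.09] -32.1
-58.0 [-1.64, -12.0, 0.09] -36.1
-54.0 [-2.2, -12.98, 0.09] -40.1
-50.0 [-2.83, -13.92, 0.1] -44.1
-46.0 [-3.52, -14.81, 0.1] -48.1
-42.0 [-4.27, -15.65, 0.1] -52.1
```

```bash
python3 -m inch '[{"fingers":0,"delta_pos":[0,-0.5,0],"spin":0},{"fingers":0,"delta_pos":[0,-1.0,0],"spin":0},{"fingers":0,"delta_pos":[0,-1.4,0],"spin":0},{"fingers":0,"delta_pos":[0,-1.7,0],"spin":0},{"fingers":0,"delta_pos":[0,-1.9,0],"spin":0},{"fingers":0,"delta_pos":[0,-2.1,0],"spin":0},{"fingers":0,"delta_pos":[0,-2.1,0],"spin":0}]'
```

```text
time_s: 20.3
tcp_pos: [0.4885, 0.0218, 0.1327]
ee_rot: [[-0.071, -0.997, -0.0], [-0.997, 0.071, -0.0], [0.0, 0.0, -1.0]]
wrist_force: [0.3, -0.0, -0.8]
gripper_width: 0.008
```

```bash
python3 path.py -93 -75 1 .023
```

```text
-93.0 [0.07, -0.39, -0.03] -1.1
-92.0 [0.11, -0.67, -0.03] -2.1
-91.0 [0.13, -0.95, -0.03] -3.1
-90.0 [0.16, -1.23, -0.03] -4.1
-89.0 [0.17, -1.52, -0.03] -5.1
-88.0 [0.19, -1.8, -0.03] -6.1
-87.0 [0.19, -2.08, -0.03] -7.1
-86.0 [0.2, -2.36, -0.03] -8.1
-85.0 [0.2, -2.64, -0.03] -9.1
-84.0 [0.19, -2.93, -0.03] -10.1
-83.0 [0.18, -3.21, -0.03] -11.1
-82.0 [0.16, -3.49, -0.03] -12.1
-81.0 [0.14, -3.77, -0.03] -13.1
-80.0 [0.11, -4.05, -0.03] -14.1
-79.0 [0.08, -4.33, -0.03] -15.1
-78.0 [0.04, -4.61, -0.03] -16.1
-77.0 [0.0, -4.89, -0.03] -17.1
-76.0 [-0.04, -5.17, -0.03] -18.1
```

```bash
python3 -m inch '[{"fingers":0,"delta_pos":[0.03,-0.2,0],"spin":-0.5},{"fingers":0,"delta_pos":[0.07,-0.4,0],"spin":-1},{"fingers":0,"delta_pos":[0.1,-0.65,0],"spin":-2},{"fingers":0,"delta_pos":[0.13,-0.95,0],"spin":-3}]'
python3 -m inch '[{"fingers":0,"delta_pos":[0.03,-0.28,0],"spin":-1},{"fingers":0,"delta_pos":[0.04,-0.57,0],"spin":-2},{"fingers":0,"delta_pos":[0.06,-0.85,0],"spin":-3},{"fingers":0,"delta_pos":[0.06,-1.13,0],"spin":-4},{"fingers":0,"delta_pos":[0.07,-1.41,0],"spin":-5}]'
python3 - <<'E'
from h import *
import cv2
im=capture("scene")[100:220,260:410,::-1]
cv2.imwrite(f"pics/scene9.png",cv2.resize(im,None,fx=5,fy=5,interpolation=cv2.INTER_CUBIC))
E
```

```text
time_s: 20.7
tcp_pos: [0.4979, 0.0199, 0.1328]
ee_rot: [[-0.017, -1.0, 0.0], [-1.0, 0.017, 0.0], [-0.0, -0.0, -1.0]]
wrist_force: [0.4, 0.4, 0.4]
gripper_width: 0.001
time_s: 21.2
tcp_pos: [0.512, 0.0189, 0.1327]
ee_rot: [[0.07, -0.998, -0.0], [-0.998, -0.07, -0.0], [0.0, 0.0, -1.0]]
wrist_force: [-0.1, 0.7, -0.2]
gripper_width: 0.008
```

View pics/scene9.png

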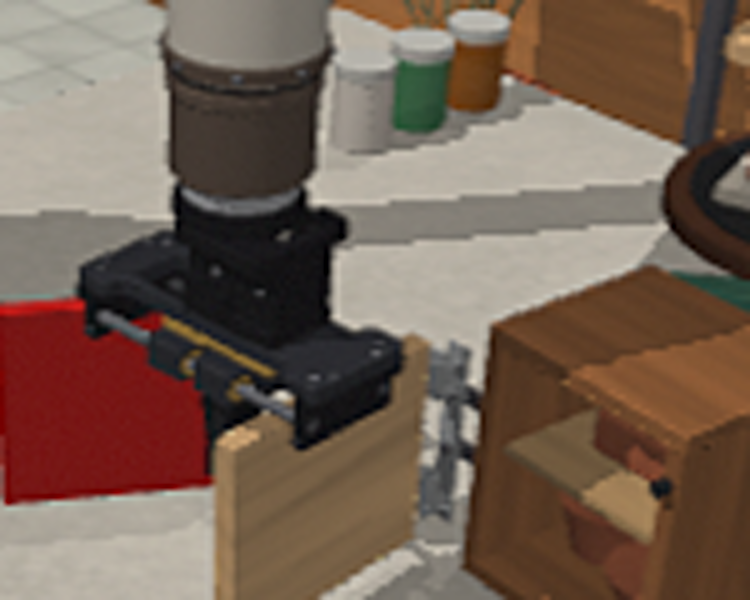

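The door is swinging freely with the finger (free edge moved from crop column 190 to 217, force below 1 N).

```bash
python3 path.py -84 -53 2 .023
```

```text
-84.0 [0.14, -0.5, -0.02] -2.0
-82.0 [0.2, -1.06, -0.02] -4.0
-80.0 [0.23, -1.62, -0.02] -6.0
-78.0 [0.24, -2.19, -0.02] -8.0
-76.0 [0.23, -2.75, -0.02] -10.0
-74.0 [0.2, -3.31, -0.02] -12.0
-72.0 [0.16, -3.88, -0.02] -14.0
-70.0 [0.09, -4.44, -0.02] -16.0
-68.0 [0.0, -4.99, -0.02] -18.0
-66.0 [-0.1, -5.55, -0.02] -20.0
-64.0 [-0.23, -6.1, -0.02] -22.0
-62.0 [-0.37, -6.64, -0.02] -24.0
-60.0 [-0.53, -7.18, -0.02] -26.0
-58.0 [-0.72, -7.72, -0.02] -28.0
-56.0 [-0.92, -8.25, -0.02] -30.0
-54.0 [-1.14, -8.77, -0.02] -32.0
```

```bash
python3 -m inch '[{"fingers":0,"delta_pos":[0.08,-0.3,0],"spin":-1},{"fingers":0,"delta_pos":[0.14,-0.6,0],"spin":-2.2},{"fingers":0,"delta_pos":[0.2,-1.06,0],"spin":-4},{"fingers":0,"delta_pos":[0.23,-1.62,0],"spin":-6},{"fingers":0,"delta_pos":[0.24,-2.19,0],"spin":-8},{"fingers":0,"delta_pos":[0.23,-2.75,0],"spin":-10},{"fingers":0,"delta_pos":[0.2,-3.31,0],"spin":-12},{"fingers":0,"delta_pos":[0.16,-3.88,0],"spin":-14},{"fingers":0,"delta_pos":[0.09,-4.44,0],"spin":-16},{"fingers":0,"delta_pos":[0,-5,0],"spin":-18},{"fingers":0,"delta_pos":[-0.1,-5.55,0],"spin":-20},{"fingers":0,"delta_pos":[-0.23,-6.1,0],"spin":-22},{"fingers":0,"delta_pos":[-0.37,-6.64,0],"spin":-24},{"fingers":0,"delta_pos":[-0.53,-7.18,0],"spin":-26},{"fingers":0,"delta_pos":[-0.72,-7.72,0],"spin":-28},{"fingers":0,"delta_pos":[-0.8,-7.95,0],"spin":-29}]'
python3 path.py -57 -5 2 .023
python3 - <<'E'
from h import *
import cv2
for c,x0,y0 in (("scene",280,100),("top",130,140)):
    im=capture(c)[y0:y0+120,x0:x0+150,::-1]
    cv2.imwrite(f"pics/{c}10.png",cv2.resize(im,None,fx=5,fy=5,interpolation=cv2.INTER_CUBIC))
print(sense()["joints"])
E
```

```text
time_s: 22.85
tcp_pos: [0.5911, 0.0324, 0.1326]
ee_rot: [[0.545, -0.839, 0.0], [-0.839, -0.545, -0.0], [0.0, -0.0, -1.0]]
wrist_force: [0.0, -0.6, -0.8]
gripper_width: 0.004
-57.0 [0.01, -0.05, -0.04] 0.0
-55.0 [0.08, -0.61, -0.04] -2.0
-53.0 [0.13, -1.18, -0.04] -4.0
-51.0 [0.16, -1.74, -0.04] -6.0
-49.0 [0.17, -2.3, -0.04] -8.0
-47.0 [0.16, -2.87, -0.04] -10.0
-45.0 [0.14, -3.43, -0.04] -12.0
-43.0 [0.09, -3.99, -0.04] -14.0
-41.0 [0.02, -4.55, -0.04] -16.0
-39.0 [-0.07, -5.11, -0.04] -18.0
-37.0 [-0.17, -5.66, -0.04] -20.0
-35.0 [-0.3, -6.22, -0.04] -22.0
-33.0 [-0.44, -6.76, -0.04] -24.0
-31.0 [-0.6, -7.3, -0.04] -26.0
-29.0 [-0.79, -7.83, -0.04] -28.0
-27.0 [-0.99, -8.36, -0.04] -30.0
-25.0 [-1.21, -8.88, -0.04] -32.0
-23.0 [-1.44, -9.39, -0.04] -34.0
-21.0 [-1.7, -9.9, -0.04] -36.0
-19.0 [-1.97, -10.39, -0.04] -38.0
-17.0 [-2.26, -10.88, -0.04] -40.0
-15.0 [-2.56, -11.35, -0.04] -42.0
-13.0 [-2.89, -11.81, -0.04] -44.0
-11.0 [-3.22, -12.27, -0.04] -46.0
-9.0 [-3.58, -12.71, -0.04] -48.0
-7.0 [-3.95, -13.13, -0.04] -50.0
[ 1.88066421e+01  2.32734814e+01 -1.14914038e+01  5.77563367e-04
 -5.52446848e+01  1.41183713e+01]
```

View pics/scene10.png

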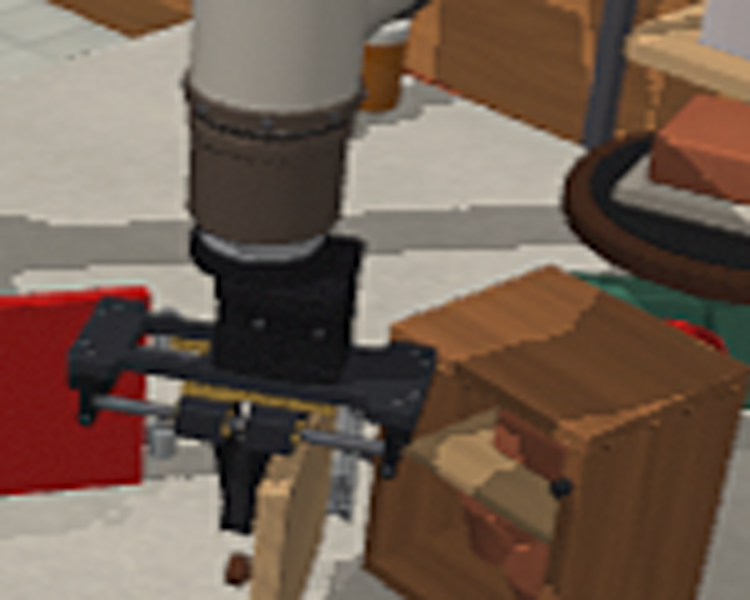

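View pics/top10.png

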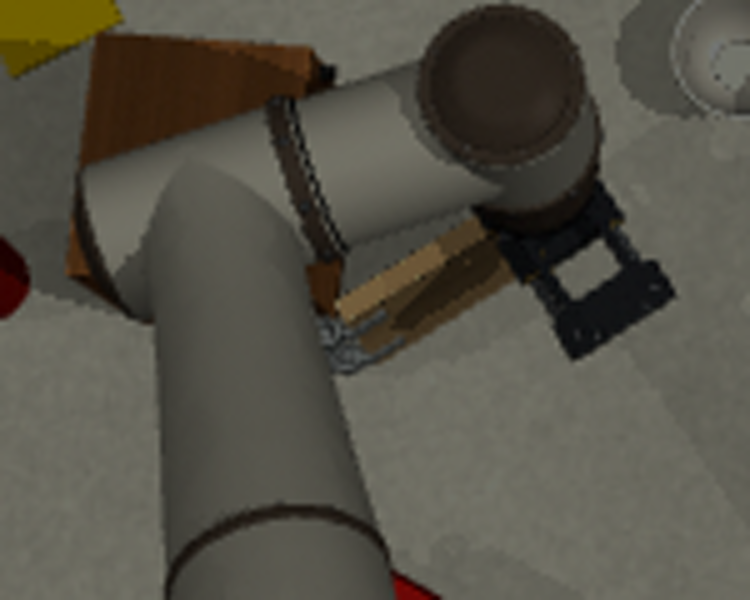

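```bash
python3 -m inch '[{"fingers":0,"delta_pos":[0.04,-0.3,0],"spin":-1},{"fingers":0,"delta_pos":[0.08,-0.6,0],"spin":-2},{"fingers":0,"delta_pos":[0.13,-1.18,0],"spin":-4},{"fingers":0,"delta_pos":[0.16,-1.74,0],"spin":-6},{"fingers":0,"delta_pos":[0.17,-2.3,0],"spin":-8},{"fingers":0,"delta_pos":[0.16,-2.87,0],"spin":-10},{"fingers":0,"delta_pos":[0.14,-3.43,0],"spin":-12},{"fingers":0,"delta_pos":[0.09,-4,0],"spin":-14},{"fingers":0,"delta_pos":[0.02,-4.55,0],"spin":-16},{"fingers":0,"delta_pos":[-0.07,-5.11,0],"spin":-18},{"fingers":0,"delta_pos":[-0.17,-5.66,0],"spin":-20},{"fingers":0,"delta_pos":[-0.3,-6.22,0],"spin":-22},{"fingers":0,"delta_pos":[-0.44,-6.76,0],"spin":-24},{"fingers":0,"delta_pos":[-0.6,-7.3,0],"spin":-26},{"fingers":0,"delta_pos":[-0.79,-7.83,0],"spin":-28},{"fingers":0,"delta_pos":[-0.99,-8.36,0],"spin":-30},{"fingers":0,"delta_pos":[-1.21,-8.88,0],"spin":-32},{"fingers":0,"delta_pos":[-1.44,-9.39,0],"spin":-34},{"fingers":0,"delta_pos":[-1.57,-9.65,0],"spin":-35}]'
python3 path.py -22 2 1 .023
python3 - <<'E'
from h import *
import cv2
for c,x0,y0 in (("scene",300,110),("top",130,140)):
    im=capture(c)[y0:y0+120,x0:x0+150,::-1]
    cv2.imwrite(f"pics/{c}11.png",cv2.resize(im,None,fx=5,fy=5,interpolation=cv2.INTER_CUBIC))
E
```

```text
time_s: 24.85
tcp_pos: [0.6633, 0.0984, 0.1327]
ee_rot: [[0.927, -0.374, 0.0], [-0.374, -0.927, -0.0], [0.0, -0.0, -1.0]]
wrist_force: [-0.3, -0.6, 0.1]
gripper_width: 0.004
-22.0 [0.02, 0.02, -0.03] 0.0
-21.0 [0.06, -0.26, -0.03] -1.0
-20.0 [0.09, -0.54, -0.03] -2.0
-19.0 [0.12, -0.82, -0.03] -3.0
-18.0 [0.14, -1.1, -0.03] -4.0
-17.0 [0.16, -1.38, -0.03] -5.0
-16.0 [0.17, -1.67, -0.03] -6.0
-15.0 [0.18, -1.95, -0.03] -7.0
-14.0 [0.18, -2.23, -0.03] -8.0
-13.0 [0.18, -2.51, -0.03] -9.0
-12.0 [0.18, -2.79, -0.03] -10.0
-11.0 [0.16, -3.08, -0.03] -11.0
-10.0 [0.15, -3.36, -0.03] -12.0
-9.0 [0.13, -3.64, -0.03] -13.0
-8.0 [0.1, -3.92, -0.03] -14.0
-7.0 [0.07, -4.2, -0.03] -15.0
-6.0 [0.03, -4.48, -0.03] -16.0
-5.0 [-0.01, -4.76, -0.03] -17.0
-4.0 [-0.05, -5.04, -0.03] -18.0
-3.0 [-0.1, -5.32, -0.03] -19.0
-2.0 [-0.16, -5.59, -0.03] -20.0
-1.0 [-0.22, -5.87, -0.03] -21.0
0.0 [-0.28, -6.14, -0.03] -22.0
1.0 [-0.35, -6.42, -0.03] -23.0
```

View pics/scene11.png

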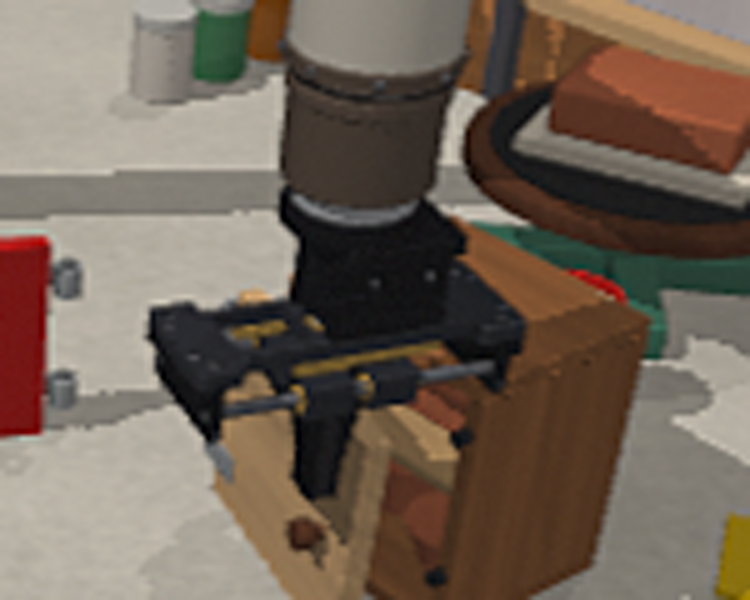

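View pics/top11.png

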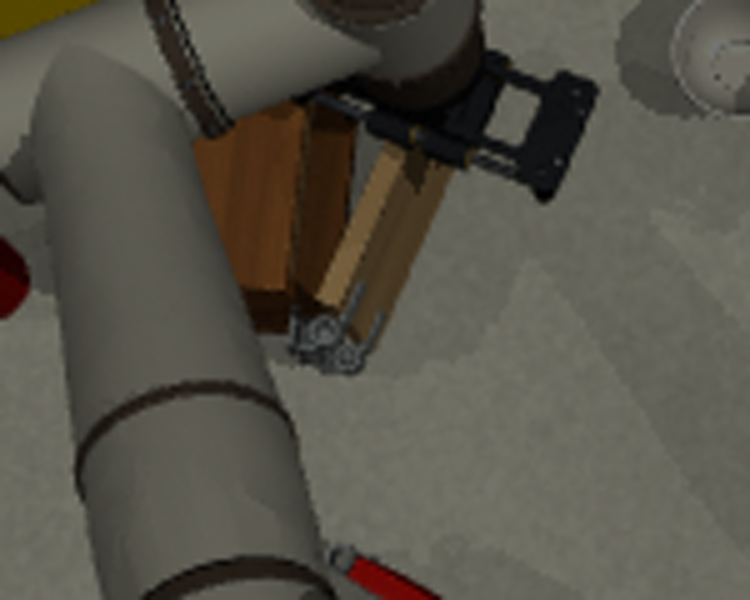

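```bash
python3 -m inch '[{"fingers":0,"delta_pos":[0,0.1,0],"spin":0},{"fingers":0,"delta_pos":[0,0.1,-0.6],"spin":0},{"fingers":0,"delta_pos":[0,0.1,-1.2],"spin":0},{"fingers":0,"delta_pos":[0.06,-0.26,-1.2],"spin":-1},{"fingers":0,"delta_pos":[0.09,-0.54,-1.2],"spin":-2},{"fingers":0,"delta_pos":[0.12,-0.82,-1.2],"spin":-3},{"fingers":0,"delta_pos":[0.14,-1.1,-1.2],"spin":-4},{"fingers":0,"delta_pos":[0.16,-1.38,-1.2],"spin":-5},{"fingers":0,"delta_pos":[0.17,-1.67,-1.2],"spin":-6},{"fingers":0,"delta_pos":[0.18,-1.95,-1.2],"spin":-7},{"fingers":0,"delta_pos":[0.18,-2.23,-1.2],"spin":-8},{"fingers":0,"delta_pos":[0.18,-2.5,-1.2],"spin":-9},{"fingers":0,"delta_pos":[0.18,-2.8,-1.2],"spin":-10},{"fingers":0,"delta_pos":[0.16,-3.08,-1.2],"spin":-11},{"fingers":0,"delta_pos":[0.15,-3.36,-1.2],"spin":-12}]'
sed -i 's/\.133-p/.144-p/' path.py; python3 path.py -10 3 1 .023
```

```text
time_s: 26.45
tcp_pos: [0.6771, 0.1287, 0.1448]
ee_rot: [[0.985, -0.174, 0.0], [-0.174, -0.985, -0.0], [0.0, 0.0, -1.0]]
wrist_force: [0.1, -0.1, -0.2]
gripper_width: 0.005
-10.0 [0.01, -0.03, 0.08] -0.0
-9.0 [0.05, -0.3, 0.08] -1.0
-8.0 [0.08, -0.59, 0.08] -2.0
-7.0 [0.11, -0.87, 0.08] -3.0
-6.0 [0.13, -1.15, 0.08] -4.0
-5.0 [0.15, -1.43, 0.08] -5.0
-4.0 [0.17, -1.71, 0.08] -6.0
-3.0 [0.17, -1.99, 0.08] -7.0
-2.0 [0.18, -2.27, 0.08] -8.0
-1.0 [0.18, -2.56, 0.08] -9.0
0.0 [0.17, -2.84, 0.08] -10.0
1.0 [0.16, -3.12, 0.08] -11.0
2.0 [0.14, -3.4, 0.08] -12.0
```

```bash
python3 -m inch '[{"fingers":0,"delta_pos":[0.02,-0.15,0],"spin":-0.5},{"fingers":0,"delta_pos":[0.05,-0.3,0],"spin":-1},{"fingers":0,"delta_pos":[0.06,-0.45,0],"spin":-1.5},{"fingers":0,"delta_pos":[0.08,-0.6,0],"spin":-2},{"fingers":0,"delta_pos":[0.1,-0.75,0],"spin":-2.5},{"fingers":0,"delta_pos":[0.11,-0.87,0],"spin":-3},{"fingers":0,"delta_pos":[0.12,-1,0],"spin":-3.5}]'
python3 - <<'E'
from h import *
import cv2
for c,x0,y0 in (("scene",300,110),("top",130,140)):
    im=capture(c)[y0:y0+120,x0:x0+150,::-1]
    cv2.imwrite(f"pics/{c}12.png",cv2.resize(im,None,fx=5,fy=5,interpolation=cv2.INTER_CUBIC))
E
```

```text
time_s: 27.15
tcp_pos: [0.68, 0.1382, 0.1448]
ee_rot: [[0.993, -0.114, 0.0], [-0.114, -0.993, 0.0], [0.0, -0.0, -1.0]]
wrist_force: [-0.8, -0.0, -0.5]
gripper_width: 0.006
```

View pics/scene12.png

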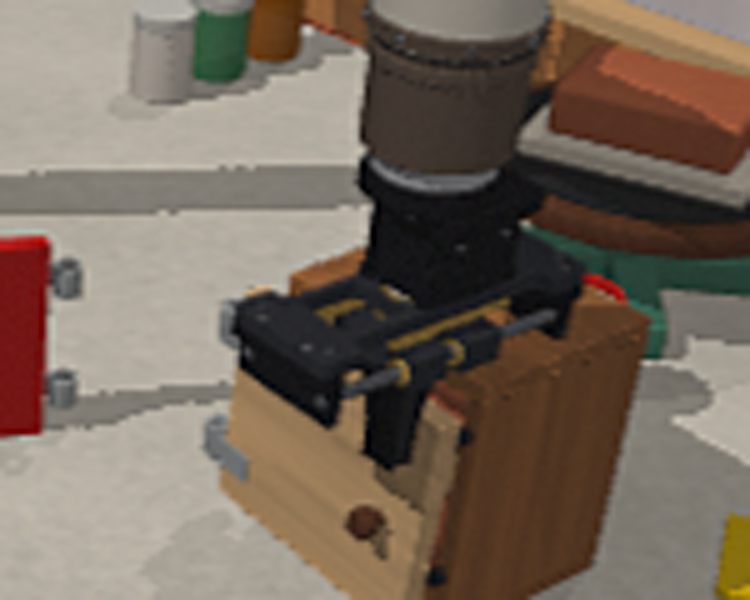

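View pics/top12.png

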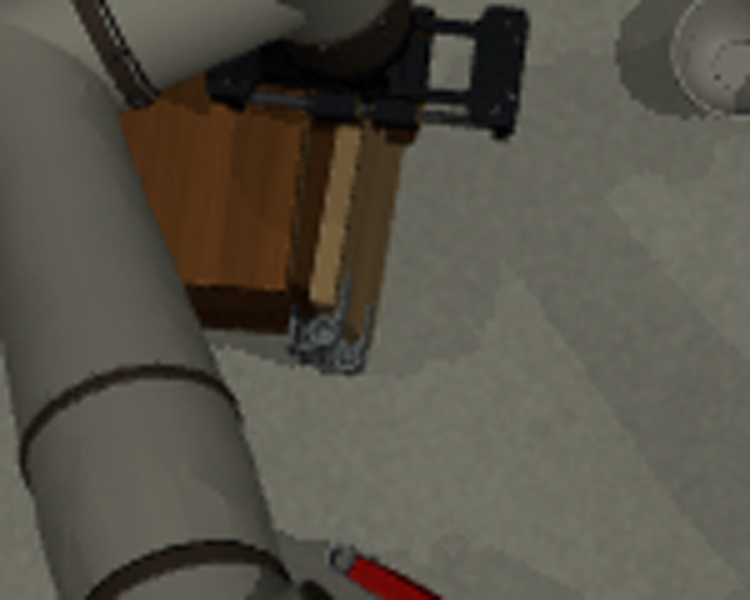

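```bash
python3 -m inch '[{"fingers":0,"delta_pos":[0.01,-0.1,0],"spin":-0.4},{"fingers":0,"delta_pos":[0.01,-0.2,0],"spin":-0.8},{"fingers":0,"delta_pos":[0.02,-0.3,0],"spin":-1.1},{"fingers":0,"delta_pos":[0.03,-0.4,0],"spin":-1.5},{"fingers":0,"delta_pos":[0.03,-0.45,0],"spin":-1.7}]'|egrep "tcp|force"; python3 -c "
from station import sense;s=sense();print(s['moment'])"
```

```text
tcp_pos: [0.6808, 0.1427, 0.1448]
wrist_force: [0.8, 0.3, 0.8]
[-0.13585117  0.08879589 -0.02625474]
```

```bash
python3 -m inch '[{"fingers":0,"delta_pos":[0.01,-0.07,0],"spin":-0.3},{"fingers":0,"delta_pos":[0.01,-0.14,0],"spin":-0.6},{"fingers":0,"delta_pos":[0.02,-0.2,0],"spin":-0.8}]'|egrep "tcp|force"; python3 -c "
from station import sense;s=sense();print(s['moment'])"
```

```text
tcp_pos: [0.6812, 0.1446, 0.1448]
wrist_force: [-0.4, 0.3, 0.6]
[-0.20114634  0.10211338 -0.03728494]
```

```bash
python3 -m inch '[{"fingers":0,"delta_pos":[0,-0.07,0],"spin":0},{"fingers":0,"delta_pos":[0,-0.14,0],"spin":0},{"fingers":0,"delta_pos":[0,-0.2,0],"spin":0}]'|egrep "tcp|force"; python3 -c "
from station import sense;s=sense();print(s['moment'])"
```

```text
tcp_pos: [0.6813, 0.1466, 0.1447]
wrist_force: [-0.1, 0.1, -0.0]
[-0.18808656  0.02996945 -0.01334145]
```

```bash
python3 -m inch '[{"fingers":0,"delta_pos":[0,-0.07,0],"spin":0},{"fingers":0,"delta_pos":[0,-0.14,0],"spin":0},{"fingers":0,"delta_pos":[0,-0.2,0],"spin":0}]'|egrep "tcp|force"; python3 - <<'E'
from h import *
import cv2
for c,x0,y0 in (("scene",300,110),("top",130,140)):
    im=capture(c)[y0:y0+120,x0:x0+150,::-1]
    cv2.imwrite(f"pics/{c}13.png",cv2.resize(im,None,fx=5,fy=5,interpolation=cv2.INTER_CUBIC))
print(sense()["moment"])
E
```

```text
tcp_pos: [0.6815, 0.1486, 0.1448]
wrist_force: [0.7, 0.1, 0.3]
[-0.13627669  0.14509209  0.0091146 ]
```

View pics/scene13.png

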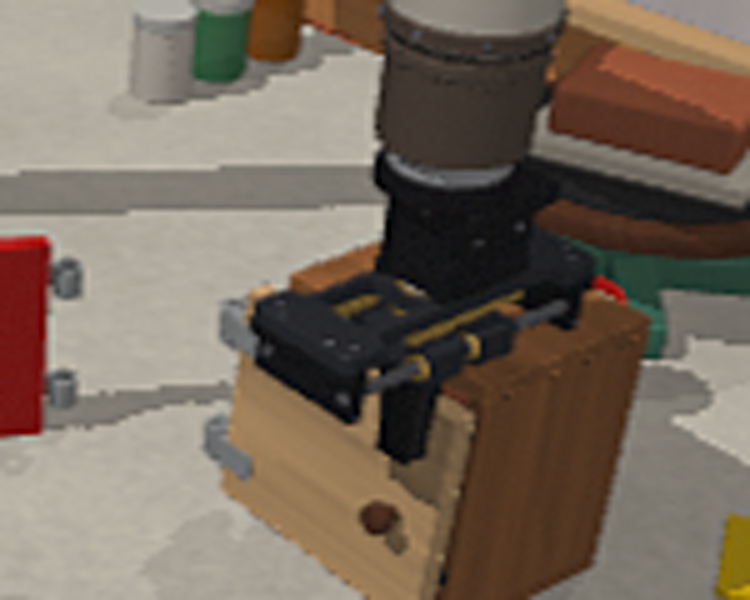

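View pics/top13.png

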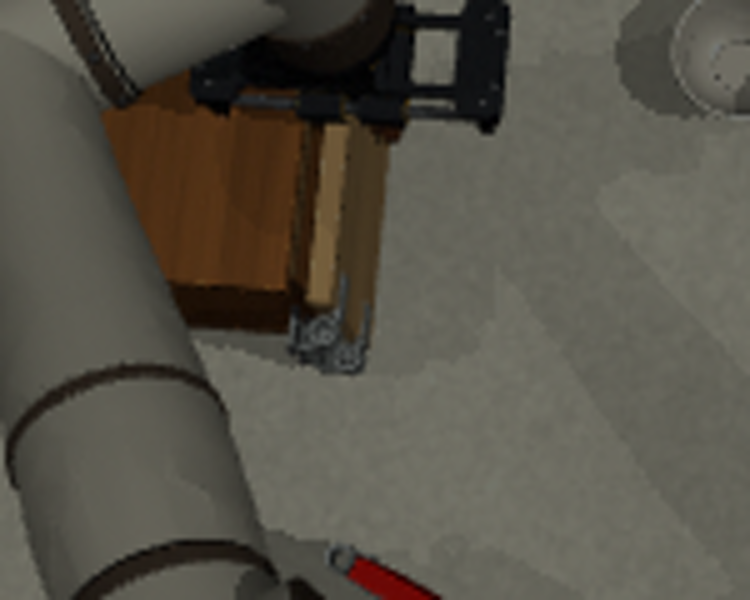

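```bash
python3 -m inch '[{"fingers":0,"delta_pos":[0,-0.07,0],"spin":0},{"fingers":0,"delta_pos":[0,-0.14,0],"spin":0},{"fingers":0,"delta_pos":[0,-0.15,0],"spin":0}]'|egrep "tcp|force"; python3 -c "
from station import sense;s=sense();print(s['moment'])"
```

```text
tcp_pos: [0.6816, 0.1499, 0.1448]
wrist_force: [0.9, -0.6, -0.5]
[-0.26539669  0.03759278  0.00353048]
```

```bash
python3 -m inch '[{"fingers":0,"delta_pos":[0,-0.07,0],"spin":0},{"fingers":0,"delta_pos":[0,-0.14,0],"spin":0},{"fingers":0,"delta_pos":[0,-0.15,0],"spin":0}]'|egrep "tcp|force"; python3 -c "
from station import sense;s=sense();print(s['moment'])"
```

```text
tcp_pos: [0.6815, 0.1502, 0.1447]
wrist_force: [0.0, -5.1, -0.1]
[-1.49117342e+00 -5.78112262e-02  4.44869716e-04]
```

```bash
python3 -m inch '[{"fingers":0,"delta_pos":[0,-0.05,0],"spin":0},{"fingers":0,"delta_pos":[0,-0.1,0],"spin":0},{"fingers":0,"delta_pos":[0,-0.1,0],"spin":0}]'|egrep "tcp|force"; python3 -c "
from station import sense;s=sense();print(s['moment'])"
```

```text
tcp_pos: [0.6815, 0.1502, 0.1448]
wrist_force: [0.2, -6.9, 1.0]
[-2.07968784 -0.07990809 -0.00544582]
```

The door has met its buffers (about 5–7 N). Now backing off, rising and looking.

```bash
python3 -m inch '[{"fingers":0,"delta_pos":[0,0.4,0],"spin":0},{"fingers":0,"delta_pos":[0,1.5,0],"spin":0},{"fingers":0,"delta_pos":[0,4,0],"spin":0},{"fingers":0,"delta_pos":[0,7,-1],"spin":0},{"fingers":0,"delta_pos":[0,9,-5],"spin":0},{"fingers":0,"delta_pos":[0,12,-9],"spin":0},{"fingers":0,"delta_pos":[0,16,-11],"spin":0},{"fingers":0,"delta_pos":[-4,20,-11],"spin":0},{"fingers":0,"delta_pos":[-8,24,-11],"spin":0},{"fingers":0,"delta_pos":[-12,28,-11],"spin":0},{"fingers":0,"delta_pos":[-16,32,-11],"spin":0},{"fingers":0,"delta_pos":[-20,34,-11],"spin":0},{"fingers":0,"delta_pos":[-20,34,-11],"spin":0},{"fingers":0,"delta_pos":[-20,34,-11],"spin":0}]'
python3 - <<'E'
from h import *
import cv2
for c,x0,y0 in (("scene",320,120),("top",130,130)):
    im=capture(c);cv2.imwrite(f"pics/{c}14.png",im[:,:,::-1]);im=im[y0:y0+120,x0:x0+120,::-1]
    cv2.imwrite(f"pics/{c}14z.png",cv2.resize(im,None,fx=5,fy=5,interpolation=cv2.INTER_CUBIC))
E
```

```text
time_s: 31.05
tcp_pos: [0.456, -0.1733, 0.2556]
ee_rot: [[0.997, -0.074, 0.002], [-0.074, -0.997, 0.001], [0.002, -0.001, -1.0]]
wrist_force: [1.1, 0.2, 1.2]
gripper_width: 0.003
```

View pics/scene14z.png

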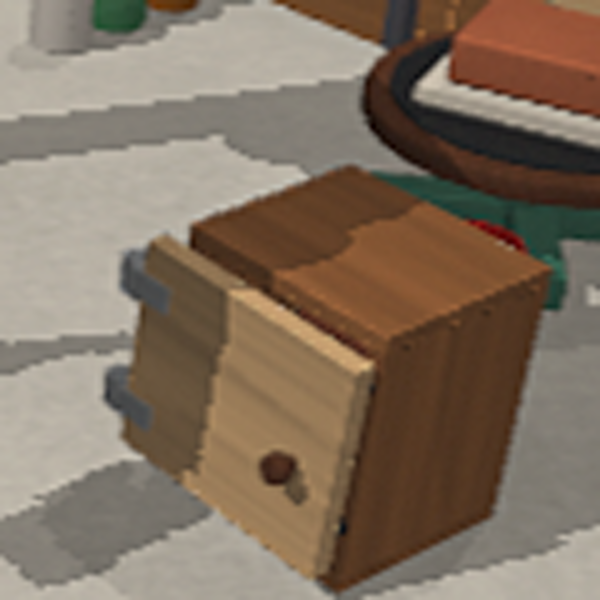

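View pics/top14z.png

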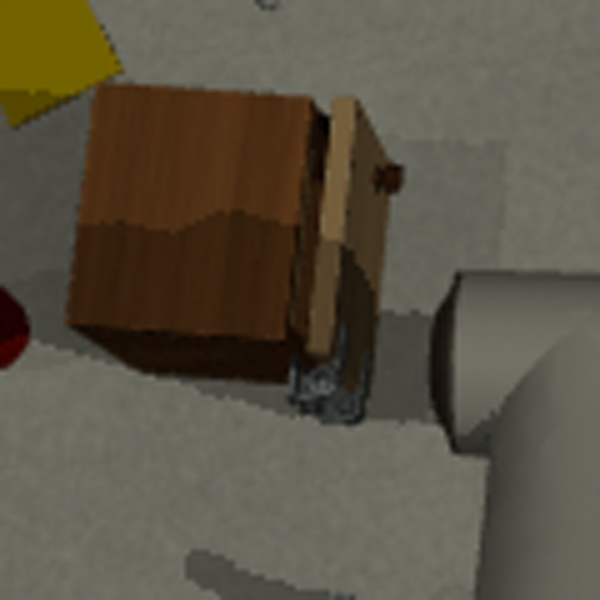

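View pics/scene14.png

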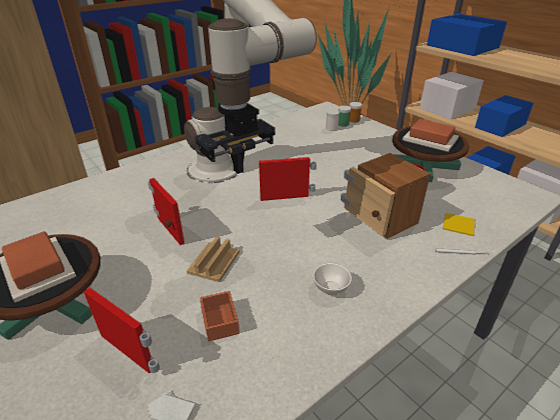

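```bash
python3 - <<'E'
from h import *
import cv2
def px(l,off,f): return (np.array(l)+.5)/f-.5+np.array(off)
do=[("scene",[(-85,-8,150),(85,-8,150),(85,8,150),(-85,8,150),(85,-8,0),(-85,-8,0)],px([(150,245),(360,374),(375,362),(163,235),(318,578),(123,437)],(320,120),5)),
("top",[(85,-8,150),(85,8,150),(-85,-8,150),(-85,8,150)],px([(355,97),(334,97),(331,355),(309,352)],(130,130),5))]
for z in (.03,):
    p,r=fit(do,[.62,.17,-.07],z);print(p.round(4),np.degrees(p[2]),r.tolist())
def f4(q):
    return np.concatenate([(proj(c,tf(q[:3],L,q[3]))-U).ravel() for c,L,U in do])
r=least_squares(f4,[.62,.17,-.07,.03],loss="soft_l1");print(r.x.round(4))
for c in("scene","top"):
    a=cv2.imread(f"pics/{c}0.png");capture(c)
    for t in("cup","bowl","pot"): print(c,t,[(round(d["conf"],2),np.round(np.array(d["extent"])*[560,420,560,420]).tolist()) for d in spot_in(c,t)[:2]])
print(sense()["time_s"],sense()["wrist_force"])
E
```

```text
[ 0.6245  0.1708 -0.0669] -3.8341116705188028 [[-1.2, -0.9], [-1.1, -1.6], [-0.1, -1.0], [0.1, -0.4], [-0.5, 0.0], [-0.2, 1.1], [0.1, -1.1], [-0.6, -1.4], [0.0, -0.9], [-0.6, -0.6]]
[ 0.6236  0.1724 -0.0656  0.0264]
scene cup [(0.29, [339.0, 167.0, 392.0, 236.0])]
scene bowl [(0.9, [316.0, 262.0, 352.0, 296.0])]
scene pot [(0.8, [200.0, 292.0, 239.0, 340.0])]
top cup [(0.66, [111.0, 181.0, 136.0, 204.0])]
top bowl [(0.92, [265.0, 139.0, 292.0, 162.0])]
top pot [(0.85, [343.0, 158.0, 371.0, 194.0]), (0.72, [109.0, 183.0, 135.0, 203.0])]
31.55 [-0.33488116  1.00058476 -0.27192105]
```

Door yaw is −3.8°, against −4.1° for the cupboard, so it is shut. Its height is 26–30 mm, which is home, and the cup, bowl and pot are unmoved. Handing in.

```bash
python3 -c "
from station import finish_job;print(finish_job())"
```

```text
the job is handed in; nothing more can be done
None
```

The plywood door is back on the damp cupboard and shut, and the job was handed in at about 31.6 s of the 72 s allowed.

- **Finding the pins:** I took the door from its rack and touched the pins from two sides with about 2 N. That put the pin axis at about (0.524, 0.179) m.
- **Hanging:** With the door about 90° open, I lowered it until the hinge took its weight. No side contact was felt on the way down.
- **Shutting:** I let go, then pushed it shut with the closed fingers near the free edge. The final push against the buffers was about 7 N.

Last checks:
- **Closed:** The door's angle came out at −3.8°, against −4.1° for the cupboard, well within 0.06 rad.
- **Fully home:** With the door's height left free, the camera fit gave 26 mm against the 30 mm expected. That is within the fit error, and the weight transfer is the better evidence that both knuckles are down.
- **Cup, bowl and pot:** In the top picture the cup and bowl show where they stood at the start. The pot does in the scene picture. The scene camera barely sees the cup, so its report there was unusable.
- **Robot:** It stands clear of everything, and the wrist force is only noise.

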